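# Fetch the scrubbing pad holder from behind the row

### The job

The little steel scrubbing pad holder stands on the wooden board behind a row of three: the glass jar, the white bottle and the square tin. Move those three onto the cork mat, and only once all three stand there fetch the holder and set it upright in the middle of the white dish. Then put the jar, the bottle and the tin back on the board, each in the place where it stood at the start; none of the four may tip over on the way.

Things in the scene. Friction and masses are not known exactly. Their poses are not given: they have to be found in the camera images.
- jar: Empty clear glass jar, open at the top, with a thin steel band round the rim. Round, outside diameter 56 mm (58 mm at the band, which covers the top 12 mm), wall 3.5 mm, 96 mm tall. Stands upright on the board at the start. Origin: centre of its underside. Its z axis points up.
- bottle: White plastic bottle, round, diameter 52 mm straight up to 88 mm, then a sloping shoulder and a grey cap of diameter 28 mm; 112 mm tall in all. Stands upright on the board at the start. Origin: centre of its underside. Its z axis points up.
- tin: Square aluminium tin, 52 mm by 52 mm, with a dark lid; straight sides up to 88 mm, 96 mm tall in all. Stands upright on the board at the start. Origin: centre of its underside. Its x and y axes are square to its side faces, z up.
- holder: Steel scrubbing pad holder: a low empty open-topped rectangular steel box with round holes in its long sides, 40 mm along its x, 56 mm along its y, 36 mm tall, walls 3 mm. Stands on the board close behind the row of three (gap to them about 8 to 25 mm) at the start. Origin: centre of its underside. Its z axis points up.
- rack: Fixed wooden board, 150 mm (x) by 290 mm (y), top 18 mm above the shelf. Jar, bottle and tin stand on it in a row along y, about 82 mm apart, 30 mm in front (-x, robot side) of its centre, in varying order; the holder behind. Wire rail along the back edge (x = 70 mm), up to 45 mm above the shelf. The blue peg at its +y end is no part of the job. Origin: centre of underside; x away from the robot
- mat: Fixed cork mat lying on the shelf to the left or right of the board: 300 mm along its x by 120 mm along its y, 6 mm thick. The side area for the three things. Origin: centre of its underside.
- dish: Fixed flat round white ceramic dish on the shelf, on the other side of the board from the mat: 144 mm across, flat top 8 mm above the shelf, with a low rounded edge (up to 12 mm). Origin: centre of its underside.
Mind the look-alikes: they are no part of the job. Leave any pink look-alike of the jar alone.

How it is judged (in metres and radians):
On the way, in this order (a step that is already met when the one before it is completed fails the run):
1. the jar, the bottle and the tin all stand on the cork mat while the holder is still where it was (x of jar in the frame of mat between -0.145 and 0.145 m and y of jar in the frame of mat between -0.055 and 0.055 m and z of each of jar, bottle, tin in the frame of mat below 0.011 m and angle between each of jar, bottle, tin's own z axis and vertical below 0.15 rad and linear speed of each of jar, bottle, tin below 0.03 m/s and x of bottle in the frame of mat between -0.145 and 0.145 m and y of bottle in the frame of mat between -0.055 and 0.055 m and x of tin in the frame of mat between -0.145 and 0.145 m and y of tin in the frame of mat between -0.055 and 0.055 m and distance of holder from where it was at the start of the episode below 0.02 m), for 0.2 s.
2. the holder stands in the middle of the dish while the other three still stand on the mat (horizontal distance between holder and dish below 0.015 m and z of holder in the frame of dish below 0.013 m and angle between holder's own z axis and vertical below 0.12 rad and linear speed of each of holder, jar, bottle, tin below 0.03 m/s and x of jar in the frame of mat between -0.145 and 0.145 m and y of jar in the frame of mat between -0.055 and 0.055 m and z of each of jar, bottle, tin in the frame of mat below 0.011 m and angle between each of jar, bottle, tin's own z axis and vertical below 0.15 rad and x of bottle in the frame of mat between -0.145 and 0.145 m and y of bottle in the frame of mat between -0.055 and 0.055 m and x of tin in the frame of mat between -0.145 and 0.145 m and y of tin in the frame of mat between -0.055 and 0.055 m), for 0.2 s.
At the end, for the whole second after the job is handed in: The holder stands upright at rest on the dish, within 15 mm of its centre; the jar, the bottle and the tin stand upright at rest on the board, each within 15 mm of where it stood at the start (which way round they are turned does not matter) (horizontal distance between holder and dish below 0.015 m and z of holder in the frame of dish below 0.013 m and angle between each of holder, jar, bottle, tin's own z axis and vertical below 0.12 rad and linear speed of holder below 0.03 m/s and distance of each of jar, bottle, tin from where it was at the start of the episode below 0.015 m and linear speed of each of jar, bottle, tin below 0.02 m/s); the robot touches nothing.
It fails at once if the jar, the bottle, the tin or the holder is tipped over (more than 0.6 rad) (angle between any of jar, bottle, tin, holder's own z axis and vertical above 0.6 rad).
It also fails if it takes over 144 s, if anything falls off the work surface, if the arm or the gripper's body presses on something with over 40 N, if the wrist force passes 120 N, or if a joint passes its speed limit or range.

### The arm

A 6-joint arm with a two-finger parallel gripper is mounted at the origin on the work surface. World frame = base frame: x ahead of the robot, y to its left, z up, the work surface at z = 0. Lengths are in m, angles in degrees, forces in N, time in s.
With the tool pointing down it reaches from about 0.35 to 0.875 m from the base axis. Payload 4.2 kg.
Tool frame: the origin (TCP) lies on the centre line of the jaws, within the pads' length; the fingertips stand 22 mm ahead of it and the grasp point (between the pads) lies 3 mm ahead of it (r.tcp_to_tips is the distance from the TCP to the fingertips, in m); z points along the fingers, y is the line along which they close (so a half turn about z gives the same grasp; the last joint's range is limited). The gripper opens to 87 mm and grips with 3 to 60 N. Pads are 19 mm wide; open, the fingers measure 117 mm over their backs; the gripper's body (75 mm by 190 mm) begins 51 mm behind the grasp point.
Start: joints at [86.608, 22.042, 0.453, 0, -68.411, -14.817], TCP at [0.195, 0.594, 0.207] pointing down, gripper open.
Joint ranges: [-179.83, 179.83], [-69.29, 118.12], [-61.27, 80.66], [-181.25, 117.63], [-171.15, -9.14], [-177.46, 177.46]. Speed limits (degrees/s): [159.86, 159.86, 180, 180, 180, 180].

### API

Orientations are given as a 3x3 rotation matrix whose columns are the frame's x, y, z axes.
In Python, from station import r gives the robot as it stands.
- The arm moves only by the tool apply_moves, never from a script. Its argument "plan" is a list of rows, each an object with "grip": the opening, from 0 (shut) to 1 (fully open); "offset": the shift along the tool's x, y, z in cm, a list of three; "spin": the turn about the tool's z in rad. A call has 1 to 5 rows; each row is the pose to reach, as a shift and turn from the pose commanded when the call began, along the tool's axes at that moment; what a row does not reach only later rows make up. A row lasts 1/10 s, in which the tool goes at most 50 mm and 8.59 degrees, less where a joint would pass 70% of its speed; a pose out of reach is approached as far as the arm can. A call with a gripper value outside its range is refused whole. The fingers move at their own pace and stop on an object; the grip force is fixed at half the most. Time passes only in rows, so rows that repeat a pose let the fingers close. It gives the time, the measured TCP pose, the force, the opening and the grip force at its end, in the units of the state.
- r.sense(): the state, without advancing time (a new reading comes with each control period).
- r.capture(name): name is "scene" or "top" or "wrist"; returns a dict with "img" (480x640x3 uint8, blue, green, red), "depth" (480x640 float32, m along the optical axis (not along the pixel's ray), 0 where there is no reading), "mtx" (3x3 intrinsics, pixels), "R" (3x3) and "t" (3): a world point X has camera coordinates R X + t. Camera axes: x right, y down, z forward; pixel columns grow to the right and rows downward; lengths in m; the calibration is good to about 2 mm. A picture is of the moment at which its call begins.
- r.finish_job(): hands the job in; it is judged then, once.
The state is a dict: "time_s": time; "joints": joint angles; "joint_velocities": joint speeds; "effort": joint torques, N m; "tcp_pos": TCP position; "ee_rot": TCP orientation; "wrist_force": force on the tool from outside, world axes, zero at the start; "moment": the same for the moment, N m; "gripper_width": opening from 0.0 (shut) to 1.0 (fully open); "gripper_force": force on a finger pad.
Only numpy, scipy, OpenCV 4.12 (cv2) and the standard library are available. Lean on these libraries where they do the work, as an engineer would, in place of code of your own. Each camera call takes 0.05 s, during which the arm holds its last target. There are 200 camera calls.

## Working session

There is one attempt and no reset: what is moved stays moved. The work goes in short steps, Python scripts to look and compute and a tool call to move; the robot and the scene stay as the last step left them, time stands still between calls to the robot, and variables do not carry over. Pictures are saved under pics/ and viewed, at most 14 in all, crops included, and the job is handed in when it is done.

Besides the shell and the picture viewer there is one more tool, called after "Emit:" by a JSON object that holds its "op" and its "data". apply_moves: Moves the arm, as the interface text tells. Its arguments: {"type":"object","properties":{"plan":{"type":"array"}},"required":["plan"]}

```bash
ls; mkdir -p pics; python3 - <<'E'
from station import r
import cv2,numpy as np
s=r.sense();print(s['time_s'],s['tcp_pos'],np.round(s['ee_rot'],3),s['gripper_width'],r.tcp_to_tips)
for n in ['scene','top']:
    c=r.capture(n);cv2.imwrite(f'pics/{n}0.png',c['img']);np.savez(f'{n}0.npz',**c);print(n,np.round(c['R'],3),c['t'],c['mtx'])
E
```

```text
pics
0.0 [0.19508156 0.59311786 0.20606197] [[ 0.95  -0.313 -0.001]
 [-0.313 -0.95  -0.002]
 [ 0.     0.002 -1.   ]] 0.9972842580168542 0.022
scene [[ 0.677  0.736  0.006]
 [ 0.475 -0.43  -0.768]
 [-0.563  0.522 -0.641]] [-0.33361831 -0.22083895  1.50505925] [[614.62091778   0.         324.9062167 ]
 [  0.         614.62091778 242.90044623]
 [  0.           0.           1.        ]]
top [[-0.007 -1.     0.005]
 [-0.995  0.006 -0.095]
 [ 0.095 -0.006 -0.995]] [-0.00418793  0.52525553  1.03145262] [[597.09078039   0.         317.61274628]
 [  0.         597.09078039 251.06077674]
 [  0.           0.           1.        ]]
```

View pics/scene0.png

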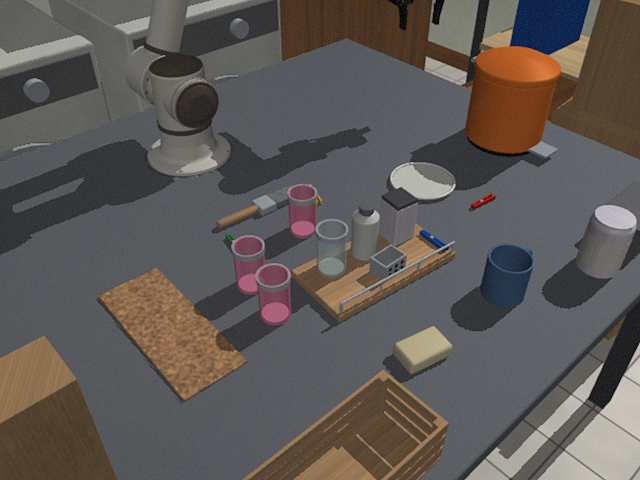

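View pics/top0.png

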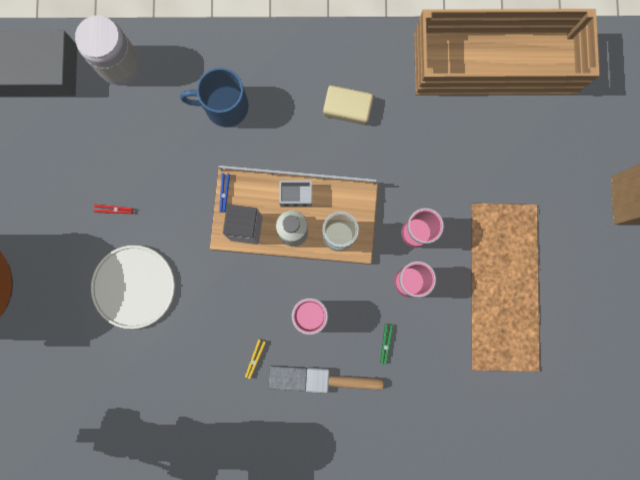

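The scene shows the clear glass jar (top 340,232; scene 331,248), bottle (292,226), tin (240,223), holder (296,193), dish (133,287), mat (505,287). Look-alikes are three pink jars at top (424,228), (416,280) and (310,316). The clear one on the board in the row is the one meant.

```bash
cat > h.py <<'E'
import numpy as np,cv2
def cloud(c):
    K,R,t=c['mtx'],c['R'],c['t'];v,u=np.mgrid[0:480,0:640];d=c['depth']
    P=np.stack([(u-K[0,2])/K[0,0]*d,(v-K[1,2])/K[1,1]*d,d],-1)
    W=(P-t)@R; W[d==0]=np.nan; return W
def atz(c,u,v,z):
    K,R,t=c['mtx'],c['R'],c['t'];ray=R.T@np.linalg.inv(K)@[u,v,1];C=-R.T@t
    return C+ray*(z-C[2])/ray[2]
E
python3 - <<'E'
from h import *
for n in ['top','scene']:
    c=dict(np.load(n+'0.npz'));W=cloud(c);Z=W[...,2]
    print(n,'shelf z',np.nanmedian(Z[400:470,500:630]) if n=='top' else '')
    def box(lo,hi,zl,zh):
        m=(W[...,0]>lo[0])&(W[...,0]<hi[0])&(W[...,1]>lo[1])&(W[...,1]<hi[1])&(Z>zl)&(Z<zh);return m
    import sys
    if n=='top':
        for nm,(u,v) in dict(tin=(240,223),bottle=(292,224),jar=(340,232),holder=(296,193),dish=(133,287),mat=(505,287),p1=(424,228),p2=(416,280),p3=(310,316)).items():
            print(nm,np.round(W[v,u],3))
    for nm,lo,hi,zl,zh in [('tintop',(.45,.07),(.6,.18),.108,.12),('captop',(.45,0),(.6,.09),.125,.135),('jarrim',(.45,-.09),(.6,.0),.108,.12),('jarall',(.45,-.09),(.6,.0),.05,.12),('holder',(.54,-.03),(.62,.09),.048,.06),('dish',(.35,.2),(.55,.45),.005,.016),('mat',(.2,-.45),(.6,-.2),.004,.009),('p1',(.4,-.25),(.6,-.1),.08,.11),('p3',(.3,-.1),(.43,.1),.08,.11)]:
        m=box(lo,hi,zl,zh);p=W[m]
        if len(p)<5: print(nm,len(p));continue
        rc=cv2.minAreaRect(p[:,:2].astype(np.float32)*1000)
        print(nm,len(p),'rect',np.round(rc[0]),np.round(rc[1]),round(rc[2],1),'mean z',p[:,2].mean().round(4), 'circ',np.round(cv2.minEnclosingCircle(p[:,:2].astype(np.float32)*1000)[0]))
E
```

```text
top shelf z 0.0008391067527382058
tin [0.563 0.119 0.115]
bottle [0.559 0.034 0.129]
jar [ 0.559 -0.048  0.023]
holder [0.63  0.03  0.023]
dish [0.465 0.323 0.005]
mat [ 0.46  -0.344  0.006]
p1 [ 0.568 -0.2    0.007]
p2 [ 0.474 -0.184  0.005]
p3 [0.411 0.007 0.005]
tintop 943 rect [567. 120.] [50. 51.] 82.8 mean z 0.1137 circ [566. 120.]
captop 234 rect [559.  36.] [26. 26.] 45.5 mean z 0.1299 circ [559.  36.]
jarrim 333 rect [552. -43.] [57. 58.] 88.8 mean z 0.1137 circ [552. -44.]
jarall 583 rect [552. -43.] [57. 58.] 88.8 mean z 0.0986 circ [552. -44.]
holder 111 rect [580.  15.] [80. 88.] 0.9 mean z 0.0535 circ [582.  21.]
dish 5277 rect [448. 321.] [235. 192.] 89.8 mean z 0.0087 circ [447. 322.]
mat 9301 rect [ 400. -325.] [400. 250.] 0.0 mean z 0.0063 circ [ 399. -321.]
p1 816 rect [ 515. -178.] [ 59. 148.] 80.7 mean z 0.0941 circ [ 515. -178.]
p3 247 rect [406.   7.] [47. 56.] 2.0 mean z 0.0957 circ [411.   8.]
scene shelf z 
tintop 469 rect [570. 120.] [53. 56.] 82.9 mean z 0.1134 circ [570. 118.]
captop 133 rect [563.  36.] [26. 30.] 46.1 mean z 0.1293 circ [563.  36.]
jarrim 309 rect [556. -44.] [57. 60.] 46.1 mean z 0.1126 circ [555. -44.]
jarall 1325 rect [556. -44.] [58. 60.] 44.8 mean z 0.0902 circ [555. -44.]
holder 234 rect [592.  26.] [108.  69.] 60.0 mean z 0.0534 circ [584.  30.]
dish 1813 rect [461. 327.] [153. 173.] 38.1 mean z 0.0087 circ [452. 339.]
mat 7754 rect [ 402. -325.] [397. 248.] 0.4 mean z 0.0062 circ [ 401. -326.]
p1 1145 rect [ 520. -178.] [ 59. 153.] 80.2 mean z 0.0908 circ [ 519. -182.]
p3 294 rect [407.   7.] [44. 60.] 0.6 mean z 0.0906 circ [413.   7.]
```

```bash
python3 - <<'E'
from h import *
c=dict(np.load('top0.npz'))
im=cv2.resize(c['img'][155:335,200:450],(750,540),interpolation=cv2.INTER_CUBIC)
cv2.imwrite('pics/crop1.png',im)
E
```

```text
(no output)
```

View pics/crop1.png

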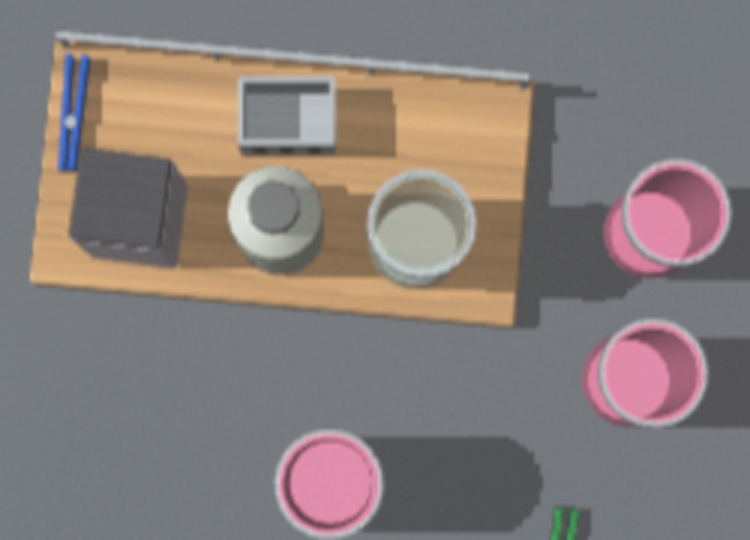

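The crop confirms: the clear jar is at crop (421,222), the bottle (275,210), the tin (125,200), and the holder's rim spans (238..335, 77..148). The pink jars stand off the board.

```bash
python3 - <<'E'
from h import *
for n in ['top','scene']:
    c=dict(np.load(n+'0.npz'));W=cloud(c);X,Y,Z=np.moveaxis(W,-1,0)
    def f(nm,m):
        p=W[m][:,:2].astype(np.float32)*1000;rc=cv2.minAreaRect(p);print(n,nm,len(p),np.round(rc[0]),np.round(rc[1]),round(rc[2],1),'circ',*np.round(cv2.minEnclosingCircle(p),1).tolist() if 0 else np.round(cv2.minEnclosingCircle(p)[0]))
    f('holder',(X>.595)&(X<.66)&(Y>-.01)&(Y<.075)&(Z>.046)&(Z<.062))
    b=c['img'].astype(int)
    def blob(m,u,v):
        l=cv2.connectedComponents(cv2.morphologyEx(m.astype(np.uint8),cv2.MORPH_CLOSE,np.ones((5,5))))[1];return l==l[v,u]
    red=(b[...,2]-b[...,0]>30)
    mm=blob(red,*((505,287) if n=='top' else (170,330)))
    q=np.argwhere(mm);P=np.array([atz(c,u,v,.006) for v,u in q]);rc=cv2.minAreaRect(P[:,:2].astype(np.float32)*1000);print(n,'mat',*[np.round(a,1) for a in rc])
    g=blob((b.min(-1)>120)&(b.max(-1)-b.min(-1)<40),*((133,287) if n=='top' else (422,182)))
    P=np.array([atz(c,u,v,.011) for v,u in np.argwhere(g)])[:,:2].astype(np.float32)*1000
    print(n,'dish',cv2.minEnclosingCircle(P),cv2.minAreaRect(P))
    # pink jars
    pk=(b[...,2]-b[...,1]>50)&(Z>.08)&(X<.62)
    for lo,hi in [((.50,-.3),(.62,-.1)),((.43,-.25),(.50,-.1)),((.36,-.1),(.46,.1))]:
        m=(X>lo[0])&(X<hi[0])&(Y>lo[1])&(Y<hi[1])&(Z>.085)&(Z<.105); f('pink',m)
E
```

```text
top holder 260 [632.  26.] [66. 54.] 89.5 circ 632.0 26.0
top mat [ 462.  -342.7] [120.9 300.3] 88.4
top dish ((486.81475830078125, 255.86317443847656), 147.06385803222656) ((499.518798828125, 270.46728515625), (181.59503173828125, 289.0498046875), 47.460079193115234)
top pink 387 [ 560. -185.] [57. 58.] 44.7 circ 560.0 -186.0
top pink 378 [ 471. -171.] [58. 58.] 25.9 circ 471.0 -171.0
top pink 321 [411.   8.] [56. 57.] 89.6 circ 411.0 7.0
scene holder 316 [629.  32.] [43. 59.] 2.0 circ 630.0 31.0
scene mat [ 467.5 -342.8] [119.9 301.7] 88.4
scene dish ((469.4206237792969, 322.4316711425781), 75.45310974121094) ((466.9748840332031, 314.82342529296875), (127.36286926269531, 149.9798583984375), 74.97418975830078)
scene pink 561 [ 547. -186.] [59. 94.] 90.0 circ 547.0 -179.0
scene pink 384 [ 472. -170.] [56. 60.] 3.1 circ 474.0 -171.0
scene pink 361 [415.   8.] [58. 62.] 49.1 circ 414.0 6.0
```

```bash
cat > go.py <<'E'
import sys,numpy as np
from station import r
# usage: go.py yaw x y z [x y z ...] : yaw = world angle of tool y (deg), TCP targets in mm
a=[float(v) for v in sys.argv[1:]];s=r.sense();R=np.array(s['ee_rot']);p=np.array(s['tcp_pos'])
now=np.degrees(np.arctan2(R[1,1],R[0,1]))
print('t',round(s['time_s'],2),'tcp',np.round(p*1000,1),'yaw',round(now,1),'w',round(s['gripper_width']*87,1),'j6',round(s['joints'][5]))
sp=-(a[0]-now);sp=(sp+180)%360-180
for i in range(1,len(a),3): print('off cm',np.round(R.T@(np.array(a[i:i+3])/1000-p)*100,2),'spin',round(np.radians(sp),3))
E
python3 go.py 175 554 -44 200
```

```text
t 0.1 tcp [195.1 593.2 206.2] yaw -108.2 w 87.0 j6 -15
off cm [54.01 49.3   0.72] spin 1.34
```

Emit:
{"op": "apply_moves", "data": {"plan": [{"grip": 1, "offset": [54, 49.3, 0.6], "spin": 1.34}, {"grip": 1, "offset": [54, 49.3, 0.6], "spin": 1.34}, {"grip": 1, "offset": [54, 49.3, 0.6], "spin": 1.34}, {"grip": 1, "offset": [54, 49.3, 0.6], "spin": 1.34}, {"grip": 1, "offset": [54, 49.3, 0.6], "spin": 1.34}]}}

```text
time_s: 0.6
tcp_pos: [0.3184, 0.3738, 0.2048]
ee_rot: [[0.477, -0.879, -0.0], [-0.879, -0.477, -0.001], [0.0, 0.0, -1.0]]
wrist_force: [1.3, 0.3, 0.5]
gripper_width: 0.996
gripper_force: 0.0
```

```bash
python3 go.py 175 554 -44 200
```

```text
t 0.6 tcp [318.4 373.8 204.8] yaw -151.5 w 86.7 j6 -40
off cm [47.96 -0.77  0.5 ] spin 0.585
```

Emit:
{"op": "apply_moves", "data": {"plan": [{"grip": 1, "offset": [48, -0.8, 0.5], "spin": 0.585}, {"grip": 1, "offset": [48, -0.8, 0.5], "spin": 0.585}, {"grip": 1, "offset": [48, -0.8, 0.5], "spin": 0.585}, {"grip": 1, "offset": [48, -0.8, 0.5], "spin": 0.585}, {"grip": 1, "offset": [48, -0.8, 0.5], "spin": 0.585}]}}

```text
time_s: 1.1
tcp_pos: [0.4424, 0.1569, 0.2024]
ee_rot: [[-0.084, -0.996, -0.0], [-0.996, 0.084, 0.0], [-0.0, 0.0, -1.0]]
wrist_force: [1.4, 0.2, 1.1]
gripper_width: 1.0
gripper_force: 0.0
```

```bash
python3 go.py 175 554 -44 200
```

```text
t 1.1 tcp [442.4 156.9 202.4] yaw 175.2 w 87.0 j6 -44
off cm [ 19.09 -12.8    0.24] spin 0.003
```

Emit:
{"op": "apply_moves", "data": {"plan": [{"grip": 1, "offset": [19.1, -12.8, 0.2], "spin": 0}, {"grip": 1, "offset": [19.1, -12.8, 0.2], "spin": 0}, {"grip": 1, "offset": [19.1, -12.8, 0.2], "spin": 0}, {"grip": 1, "offset": [19.1, -12.8, 0.2], "spin": 0}, {"grip": 1, "offset": [19.1, -12.8, 0.2], "spin": 0}]}}

```text
time_s: 1.6
tcp_pos: [0.5548, -0.0449, 0.1998]
ee_rot: [[-0.085, -0.996, -0.001], [-0.996, 0.085, -0.0], [0.0, 0.001, -1.0]]
wrist_force: [0.0, 1.3, 0.4]
gripper_width: 0.999
gripper_force: 0.0
```

```bash
python3 - <<'E'
from station import r
from h import *
c=r.capture('wrist');cv2.imwrite('pics/w1.png',c['img']);W=cloud(c);X,Y,Z=np.moveaxis(W,-1,0)
def f(nm,lo,hi,zl,zh):
    m=(X>lo[0])&(X<hi[0])&(Y>lo[1])&(Y<hi[1])&(Z>zl)&(Z<zh);p=W[m][:,:2].astype(np.float32)*1000
    if len(p)>4: rc=cv2.minAreaRect(p);print(nm,len(p),np.round(rc[0]),np.round(rc[1]),round(rc[2],1))
    else: print(nm,len(p))
f('tin',(.5,.07),(.64,.18),.108,.12);f('cap',(.5,0),(.62,.08),.124,.136);f('jar',(.5,-.09),(.61,0),.108,.12);f('holder',(.595,-.01),(.67,.075),.046,.062)
E
python3 go.py 175 554 -44 200 554 -44 75
```

```text
tin 0
cap 1190 [561.  33.] [23. 27.] 85.4
jar 2134 [554. -45.] [58. 58.] 6.0
holder 732 [635.  36.] [85. 58.] 82.9
t 1.65 tcp [556.2 -47.  199.4] yaw 175.0 w 87.2 j6 -17
off cm [-0.28  0.25 -0.06] spin 0.001
off cm [-0.3   0.24 12.44] spin 0.001
```

View pics/w1.png

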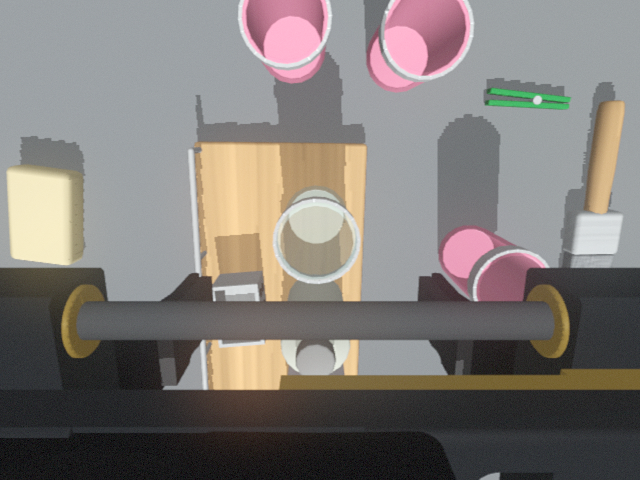

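Wrist picture: the clear jar's rim is centred at (317,240) between the open jaws. The holder is at (240,305), with nothing under the fingers. Descend and grip.

Emit:
{"op": "apply_moves", "data": {"plan": [{"grip": 1, "offset": [-0.3, 0.2, 4], "spin": 0}, {"grip": 1, "offset": [-0.3, 0.2, 8], "spin": 0}, {"grip": 1, "offset": [-0.3, 0.2, 11], "spin": 0}, {"grip": 1, "offset": [-0.3, 0.2, 12.4], "spin": 0}, {"grip": 1, "offset": [-0.3, 0.2, 12.4], "spin": 0}]}}

```text
time_s: 2.15
tcp_pos: [0.55, -0.039, 0.0737]
ee_rot: [[-0.082, -0.997, -0.007], [-0.997, 0.082, -0.001], [0.001, 0.006, -1.0]]
wrist_force: [0.2, 0.0, 0.5]
gripper_width: 0.998
gripper_force: 0.0
```

Emit:
{"op": "apply_moves", "data": {"plan": [{"grip": 0.75, "offset": [0, 0, 0], "spin": 0}, {"grip": 0.7, "offset": [0, 0, 0], "spin": 0}, {"grip": 0.6, "offset": [0, 0, 0], "spin": 0}, {"grip": 0.5, "offset": [0, 0, 0], "spin": 0}, {"grip": 0.4, "offset": [0, 0, 0], "spin": 0}]}}

```text
time_s: 2.65
tcp_pos: [0.5532, -0.0387, 0.0774]
ee_rot: [[-0.082, -0.997, 0.003], [-0.997, 0.082, 0.0], [-0.001, -0.003, -1.0]]
wrist_force: [1.3, -0.4, 0.7]
gripper_width: 0.638
gripper_force: 30.0
```

```bash
python3 go.py 175 554 -44 190 565 -343 190
```

```text
t 2.65 tcp [553.2 -38.7  77.4] yaw 175.3 w 55.5 j6 -17
off cm [  0.52  -0.15 -11.26] spin 0.006
off cm [ 30.23  -3.69 -11.27] spin 0.006
```

Emit:
{"op": "apply_moves", "data": {"plan": [{"grip": 0.4, "offset": [0, 0, -2.5], "spin": 0}, {"grip": 0.4, "offset": [0, 0, -5.5], "spin": 0}, {"grip": 0.4, "offset": [1, 0, -9], "spin": 0}, {"grip": 0.4, "offset": [3, -0.2, -11.3], "spin": 0}, {"grip": 0.4, "offset": [6.5, -0.6, -11.3], "spin": 0}]}}

```text
time_s: 3.15
tcp_pos: [0.5552, -0.1036, 0.1938]
ee_rot: [[-0.078, -0.997, 0.008], [-0.997, 0.078, 0.0], [-0.001, -0.008, -1.0]]
wrist_force: [1.8, -0.0, -3.0]
gripper_width: 0.639
gripper_force: 30.0
```

Emit:
{"op": "apply_moves", "data": {"plan": [{"grip": 0.4, "offset": [4, -0.5, 0], "spin": 0}, {"grip": 0.4, "offset": [8, -1, 0], "spin": 0}, {"grip": 0.4, "offset": [12, -1.5, 0], "spin": 0}, {"grip": 0.4, "offset": [16, -2, 0], "spin": 0}, {"grip": 0.4, "offset": [20, -2.5, 0], "spin": 0}]}}

```text
time_s: 3.65
tcp_pos: [0.5608, -0.3067, 0.1889]
ee_rot: [[-0.082, -0.997, -0.001], [-0.997, 0.082, 0.001], [-0.001, 0.001, -1.0]]
wrist_force: [0.3, 0.5, -2.0]
gripper_width: 0.638
gripper_force: 30.0
```

```bash
python3 go.py 175 565 -337 190 565 -337 67
```

```text
t 3.65 tcp [ 560.8 -306.7  188.9] yaw 175.3 w 55.5 j6 10
off cm [ 2.98 -0.66 -0.11] spin 0.005
off cm [ 2.99 -0.68 12.19] spin 0.005
```

Emit:
{"op": "apply_moves", "data": {"plan": [{"grip": 0.4, "offset": [3, -0.7, 0], "spin": 0}, {"grip": 0.4, "offset": [3, -0.7, 4], "spin": 0}, {"grip": 0.4, "offset": [3, -0.7, 8], "spin": 0}, {"grip": 0.4, "offset": [3, -0.7, 10.5], "spin": 0}, {"grip": 0.4, "offset": [3, -0.7, 11.5], "spin": 0}]}}

```text
time_s: 4.15
tcp_pos: [0.5632, -0.335, 0.0703]
ee_rot: [[-0.083, -0.997, -0.007], [-0.997, 0.083, 0.003], [-0.003, 0.007, -1.0]]
wrist_force: [-0.2, 0.5, -1.4]
gripper_width: 0.638
gripper_force: 30.0
```

Emit:
{"op": "apply_moves", "data": {"plan": [{"grip": 0.4, "offset": [0, 0, 0.3], "spin": 0}, {"grip": 0.4, "offset": [0, 0, 0.6], "spin": 0}, {"grip": 0.4, "offset": [0, 0, 0.6], "spin": 0}, {"grip": 0.4, "offset": [0, 0, 0.6], "spin": 0}, {"grip": 0.4, "offset": [0, 0, 0.6], "spin": 0}]}}

```text
time_s: 4.65
tcp_pos: [0.5666, -0.336, 0.0697]
ee_rot: [[-0.082, -0.997, 0.002], [-0.997, 0.082, -0.001], [0.001, -0.002, -1.0]]
wrist_force: [0.4, 0.6, -1.6]
gripper_width: 0.638
gripper_force: 30.0
```

```bash
python3 go.py 175 565 -337 66
```

```text
t 4.65 tcp [ 566.6 -336.    69.7] yaw 175.3 w 55.5 j6 12
off cm [0.11 0.15 0.37] spin 0.005
```

Emit:
{"op": "apply_moves", "data": {"plan": [{"grip": 0.4, "offset": [0, 0, 0.2], "spin": 0}, {"grip": 0.4, "offset": [0, 0, 0.4], "spin": 0}, {"grip": 0.4, "offset": [0, 0, 0.4], "spin": 0}, {"grip": 0.4, "offset": [0, 0, 0.4], "spin": 0}, {"grip": 0.4, "offset": [0, 0, 0.4], "spin": 0}]}}

```text
time_s: 5.15
tcp_pos: [0.5663, -0.3362, 0.0653]
ee_rot: [[-0.082, -0.997, 0.001], [-0.997, 0.082, -0.001], [0.001, -0.001, -1.0]]
wrist_force: [-0.6, 0.3, 2.5]
gripper_width: 0.643
gripper_force: 30.0
```

Emit:
{"op": "apply_moves", "data": {"plan": [{"grip": 0.7, "offset": [0, 0, 0], "spin": 0}, {"grip": 0.8, "offset": [0, 0, 0], "spin": 0}, {"grip": 0.9, "offset": [0, 0, 0], "spin": 0}, {"grip": 0.95, "offset": [0, 0, 0], "spin": 0}, {"grip": 0.95, "offset": [0, 0, -1], "spin": 0}]}}

```text
time_s: 5.65
tcp_pos: [0.5647, -0.3354, 0.0729]
ee_rot: [[-0.082, -0.997, -0.004], [-0.997, 0.082, 0.002], [-0.001, 0.004, -1.0]]
wrist_force: [0.2, -0.6, -0.5]
gripper_width: 0.924
gripper_force: 0.0
```

```bash
python3 go.py 175 569 120 200
```

```text
t 5.65 tcp [ 564.7 -335.4   72.9] yaw 175.3 w 80.4 j6 12
off cm [-45.44   3.37 -12.63] spin 0.005
```

Emit:
{"op": "apply_moves", "data": {"plan": [{"grip": 1, "offset": [0, 0, -4], "spin": 0}, {"grip": 1, "offset": [0, 0, -8], "spin": 0}, {"grip": 1, "offset": [0, 0, -12.5], "spin": 0}, {"grip": 1, "offset": [-5, 0.4, -12.5], "spin": 0}, {"grip": 1, "offset": [-10, 0.8, -12.5], "spin": 0}]}}

```text
time_s: 6.15
tcp_pos: [0.567, -0.236, 0.2021]
ee_rot: [[-0.085, -0.996, 0.005], [-0.996, 0.085, -0.001], [0.0, -0.005, -1.0]]
wrist_force: [0.1, 1.7, -0.0]
gripper_width: 0.994
gripper_force: 0.0
```

Emit:
{"op": "apply_moves", "data": {"plan": [{"grip": 1, "offset": [-5, 0.4, 0], "spin": 0}, {"grip": 1, "offset": [-10, 0.8, 0], "spin": 0}, {"grip": 1, "offset": [-15, 1.2, 0], "spin": 0}, {"grip": 1, "offset": [-20, 1.6, 0], "spin": 0}, {"grip": 1, "offset": [-25, 2, 0], "spin": 0}]}}

```text
time_s: 6.65
tcp_pos: [0.5666, 0.0161, 0.2007]
ee_rot: [[-0.082, -0.997, 0.002], [-0.997, 0.082, 0.0], [-0.0, -0.002, -1.0]]
wrist_force: [-0.3, -0.6, 0.2]
gripper_width: 0.999
gripper_force: 0.0
```

Emit:
{"op": "apply_moves", "data": {"plan": [{"grip": 1, "offset": [-5, 0.3, 0], "spin": 0}, {"grip": 1, "offset": [-9, 0.5, 0], "spin": 0}, {"grip": 1, "offset": [-10.4, 0.5, 0], "spin": 0}, {"grip": 1, "offset": [-10.4, 0.5, 0], "spin": 0}, {"grip": 1, "offset": [-10.4, 0.5, 0], "spin": 0}]}}

```text
time_s: 7.15
tcp_pos: [0.5702, 0.1177, 0.1998]
ee_rot: [[-0.082, -0.997, -0.0], [-0.997, 0.082, -0.0], [0.0, 0.0, -1.0]]
wrist_force: [0.3, -0.5, -0.6]
gripper_width: 1.001
gripper_force: 0.0
```

```bash
cat > wr.py <<'E'
from station import r
from h import *
import sys
c=r.capture('wrist');W=cloud(c);X,Y,Z=np.moveaxis(W,-1,0)
if len(sys.argv)>1: cv2.imwrite('pics/'+sys.argv[1],c['img'])
def f(nm,lo,hi,zl,zh):
    m=(X>lo[0])&(X<hi[0])&(Y>lo[1])&(Y<hi[1])&(Z>zl)&(Z<zh);p=W[m][:,:2].astype(np.float32)*1000
    if len(p)>4: rc=cv2.minAreaRect(p);print(nm,len(p),np.round(rc[0]),np.round(rc[1]),round(rc[2],1))
    else: print(nm,len(p))
f('tin',(.5,.07),(.64,.18),.108,.12);f('cap',(.5,0),(.62,.08),.124,.136);f('holder',(.595,-.01),(.67,.075),.046,.062)
E
python3 wr.py; python3 go.py 175 569 120 200 569 120 75
```

```text
tin 5403 [569. 119.] [51. 50.] 81.9
cap 1813 [562.  35.] [27. 27.] 84.9
holder 1417 [636.  32.] [80. 59.] 85.6
t 7.2 tcp [570.2 117.1 199.7] yaw 175.2 w 87.4 j6 -32
off cm [-0.28  0.15 -0.03] spin 0.004
off cm [-0.28  0.15 12.47] spin 0.004
```

Emit:
{"op": "apply_moves", "data": {"plan": [{"grip": 1, "offset": [-0.2, 0.1, 4], "spin": 0.056}, {"grip": 1, "offset": [-0.2, 0.1, 8], "spin": 0.056}, {"grip": 1, "offset": [-0.2, 0.1, 11], "spin": 0.056}, {"grip": 1, "offset": [-0.2, 0.1, 12.4], "spin": 0.056}, {"grip": 1, "offset": [-0.2, 0.1, 12.4], "spin": 0.056}]}}

```text
time_s: 7.7
tcp_pos: [0.5679, 0.1178, 0.0731]
ee_rot: [[-0.14, -0.99, -0.005], [-0.99, 0.14, -0.002], [0.003, 0.005, -1.0]]
wrist_force: [-1.0, -0.0, 0.5]
gripper_width: 0.998
gripper_force: 0.0
```

Emit:
{"op": "apply_moves", "data": {"plan": [{"grip": 0.75, "offset": [0, 0, 0], "spin": 0}, {"grip": 0.7, "offset": [0, 0, 0], "spin": 0}, {"grip": 0.6, "offset": [0, 0, 0], "spin": 0}, {"grip": 0.5, "offset": [0, 0, 0], "spin": 0}, {"grip": 0.4, "offset": [0, 0, 0], "spin": 0}]}}

```text
time_s: 8.2
tcp_pos: [0.5697, 0.1204, 0.0761]
ee_rot: [[-0.137, -0.991, 0.001], [-0.991, 0.137, 0.0], [-0.001, -0.001, -1.0]]
wrist_force: [-0.9, 0.1, -0.3]
gripper_width: 0.63
gripper_force: 0.0
```

Emit:
{"op": "apply_moves", "data": {"plan": [{"grip": 0.4, "offset": [0, 0, 0], "spin": 0}, {"grip": 0.4, "offset": [0, 0, 0], "spin": 0}]}}

```text
time_s: 8.4
tcp_pos: [0.5695, 0.1203, 0.0759]
ee_rot: [[-0.137, -0.991, 0.0], [-0.991, 0.137, 0.0], [-0.0, -0.0, -1.0]]
wrist_force: [-1.1, -1.2, 3.1]
gripper_width: 0.596
gripper_force: 30.0
```

```bash
python3 go.py 175 569 120 210 365 -341 210
```

```text
t 8.4 tcp [569.5 120.3  75.9] yaw 172.1 w 51.9 j6 -36
off cm [  0.04   0.04 -13.41] spin -0.05
off cm [ 48.5   13.92 -13.41] spin -0.05
```

Emit:
{"op": "apply_moves", "data": {"plan": [{"grip": 0.4, "offset": [0, 0, -3], "spin": 0}, {"grip": 0.4, "offset": [0, 0, -7], "spin": 0}, {"grip": 0.4, "offset": [0, 0, -11], "spin": 0}, {"grip": 0.4, "offset": [0, 0, -13.4], "spin": 0}, {"grip": 0.4, "offset": [3, 0.8, -13.4], "spin": -0.05}]}}

```text
time_s: 8.9
tcp_pos: [0.5608, 0.0941, 0.2134]
ee_rot: [[-0.083, -0.996, 0.009], [-0.997, 0.083, 0.003], [-0.004, -0.009, -1.0]]
wrist_force: [-0.5, 0.0, -1.5]
gripper_width: 0.591
gripper_force: 30.0
```

Emit:
{"op": "apply_moves", "data": {"plan": [{"grip": 0.4, "offset": [4.3, 1.4, 0], "spin": 0}, {"grip": 0.4, "offset": [8.6, 2.8, 0], "spin": 0}, {"grip": 0.4, "offset": [12.9, 4.2, 0], "spin": 0}, {"grip": 0.4, "offset": [17.2, 5.6, 0], "spin": 0}, {"grip": 0.4, "offset": [21.5, 7, 0], "spin": 0}]}}

```text
time_s: 9.4
tcp_pos: [0.4674, -0.1177, 0.2091]
ee_rot: [[-0.087, -0.996, -0.001], [-0.996, 0.087, 0.0], [-0.0, 0.001, -1.0]]
wrist_force: [1.3, -0.1, -1.2]
gripper_width: 0.592
gripper_force: 30.0
```

```bash
python3 go.py 175 365 -341 210
```

```text
t 9.4 tcp [ 467.4 -117.7  209.1] yaw 175.0 w 51.5 j6 -10
off cm [23.14  8.25 -0.09] spin -0.0
```

Emit:
{"op": "apply_moves", "data": {"plan": [{"grip": 0.4, "offset": [4.6, 1.6, 0], "spin": 0}, {"grip": 0.4, "offset": [9.2, 3.3, 0], "spin": 0}, {"grip": 0.4, "offset": [13.8, 4.9, 0], "spin": 0}, {"grip": 0.4, "offset": [18.4, 6.6, 0], "spin": 0}, {"grip": 0.4, "offset": [23.1, 8.2, 0], "spin": 0}]}}

```text
time_s: 9.9
tcp_pos: [0.3654, -0.3405, 0.2092]
ee_rot: [[-0.088, -0.996, -0.0], [-0.996, 0.088, 0.001], [-0.001, 0.0, -1.0]]
wrist_force: [1.3, -0.5, -0.3]
gripper_width: 0.592
gripper_force: 30.0
```

Emit:
{"op": "apply_moves", "data": {"plan": [{"grip": 0.4, "offset": [0, 0, 4], "spin": 0}, {"grip": 0.4, "offset": [0, 0, 8], "spin": 0}, {"grip": 0.4, "offset": [0, 0, 12], "spin": 0}, {"grip": 0.4, "offset": [0, 0, 13.5], "spin": 0}, {"grip": 0.4, "offset": [0, 0, 13.9], "spin": 0}]}}

```text
time_s: 10.4
tcp_pos: [0.3649, -0.3384, 0.0679]
ee_rot: [[-0.089, -0.996, -0.005], [-0.996, 0.089, 0.003], [-0.002, 0.006, -1.0]]
wrist_force: [-0.1, 0.1, -1.0]
gripper_width: 0.597
gripper_force: 30.0
```

Emit:
{"op": "apply_moves", "data": {"plan": [{"grip": 0.4, "offset": [0, 0, 0], "spin": 0}, {"grip": 0.4, "offset": [0, 0, 0.2], "spin": 0}, {"grip": 0.4, "offset": [0, 0, 0.2], "spin": 0}]}}

```text
time_s: 10.7
tcp_pos: [0.3676, -0.3396, 0.0695]
ee_rot: [[-0.088, -0.996, 0.002], [-0.996, 0.088, -0.001], [0.001, -0.002, -1.0]]
wrist_force: [0.2, 0.1, -0.8]
gripper_width: 0.592
gripper_force: 30.0
```

```bash
python3 go.py 175 365 -341 64
```

```text
t 10.7 tcp [ 367.6 -339.6   69.5] yaw 175.0 w 51.5 j6 19
off cm [0.16 0.25 0.55] spin -0.0
```

Emit:
{"op": "apply_moves", "data": {"plan": [{"grip": 0.4, "offset": [0, 0, 0.2], "spin": 0}, {"grip": 0.4, "offset": [0, 0, 0.4], "spin": 0}, {"grip": 0.4, "offset": [0, 0, 0.5], "spin": 0}, {"grip": 0.4, "offset": [0, 0, 0.5], "spin": 0}, {"grip": 0.4, "offset": [0, 0, 0.5], "spin": 0}]}}

```text
time_s: 11.2
tcp_pos: [0.3669, -0.3394, 0.0639]
ee_rot: [[-0.088, -0.996, 0.0], [-0.996, 0.088, -0.0], [0.0, -0.0, -1.0]]
wrist_force: [-1.2, 2.0, 2.9]
gripper_width: 0.592
gripper_force: 30.0
```

Emit:
{"op": "apply_moves", "data": {"plan": [{"grip": 0.7, "offset": [0, 0, 0], "spin": 0}, {"grip": 0.8, "offset": [0, 0, 0], "spin": 0}, {"grip": 0.9, "offset": [0, 0, 0], "spin": 0}, {"grip": 0.95, "offset": [0, 0, 0], "spin": 0}, {"grip": 0.95, "offset": [0, 0, -1], "spin": 0}]}}

```text
time_s: 11.7
tcp_pos: [0.3658, -0.3388, 0.0726]
ee_rot: [[-0.088, -0.996, -0.003], [-0.996, 0.088, 0.002], [-0.001, 0.003, -1.0]]
wrist_force: [-1.0, -1.1, -0.1]
gripper_width: 0.921
gripper_force: 0.0
```

```bash
python3 go.py 175 562 35 220
```

```text
t 11.7 tcp [ 365.8 -338.8   72.6] yaw 174.9 w 80.1 j6 19
off cm [-38.98 -16.2  -14.73] spin -0.001
```

Emit:
{"op": "apply_moves", "data": {"plan": [{"grip": 1, "offset": [0, 0, -5], "spin": 0}, {"grip": 1, "offset": [0, 0, -10], "spin": 0}, {"grip": 1, "offset": [0, 0, -14.7], "spin": 0}, {"grip": 1, "offset": [-4.5, -1.9, -14.7], "spin": 0}, {"grip": 1, "offset": [-9, -3.8, -14.7], "spin": 0}]}}

```text
time_s: 12.2
tcp_pos: [0.4134, -0.253, 0.2233]
ee_rot: [[-0.092, -0.996, 0.006], [-0.996, 0.092, -0.001], [0.001, -0.006, -1.0]]
wrist_force: [0.5, 0.3, -0.1]
gripper_width: 1.0
gripper_force: 0.0
```

Emit:
{"op": "apply_moves", "data": {"plan": [{"grip": 1, "offset": [-4.5, -1.9, 0], "spin": 0}, {"grip": 1, "offset": [-9, -3.8, 0], "spin": 0}, {"grip": 1, "offset": [-13.5, -5.7, 0], "spin": 0}, {"grip": 1, "offset": [-18, -7.6, 0], "spin": 0}, {"grip": 1, "offset": [-22.5, -9.5, 0], "spin": 0}]}}

```text
time_s: 12.7
tcp_pos: [0.5276, -0.0353, 0.2216]
ee_rot: [[-0.087, -0.996, 0.001], [-0.996, 0.087, 0.0], [-0.0, -0.001, -1.0]]
wrist_force: [0.6, -1.3, 0.9]
gripper_width: 1.0
gripper_force: 0.0
```

Emit:
{"op": "apply_moves", "data": {"plan": [{"grip": 1, "offset": [-4, -1.6, 0], "spin": 0}, {"grip": 1, "offset": [-7.5, -2.9, 0], "spin": 0}, {"grip": 1, "offset": [-7.5, -2.9, 0], "spin": 0}, {"grip": 1, "offset": [-7.5, -2.9, 0], "spin": 0}]}}

```text
time_s: 13.1
tcp_pos: [0.5624, 0.0356, 0.2207]
ee_rot: [[-0.086, -0.996, -0.0], [-0.996, 0.086, -0.0], [0.0, 0.0, -1.0]]
wrist_force: [0.4, -1.2, 0.2]
gripper_width: 0.994
gripper_force: 0.0
```

```bash
python3 wr.py; python3 go.py 175 562 35.5 220 562 35.5 88;python3 - <<'E'
from station import r
from h import *
for n in ['top','scene']:
    c=r.capture(n);cv2.imwrite(f'pics/{n}1.png',c['img'])
    W=cloud(c);X,Y,Z=np.moveaxis(W,-1,0)
    for nm,lo,hi,zl,zh in [('holder',(.595,-.01),(.66,.075),.048,.060),('jar',(.5,-.42),(.63,-.26),.095,.108),('tin',(.3,-.42),(.43,-.26),.095,.108)]:
        m=(X>lo[0])&(X<hi[0])&(Y>lo[1])&(Y<hi[1])&(Z>zl)&(Z<zh);p=W[m][:,:2].astype(np.float32)*1000
        if len(p)>4:rc=cv2.minAreaRect(p);print(n,nm,len(p),np.round(rc[0]),np.round(rc[1]),round(rc[2],1))
E
```

```text
tin 0
cap 1275 [562.  35.] [27. 27.] 41.9
holder 1148 [636.  33.] [82. 59.] 86.5
t 13.15 tcp [562.1  34.8 220.8] yaw 175.0 w 87.1 j6 -25
off cm [-0.07  0.02  0.08] spin -0.0
off cm [-7.000e-02  1.000e-02  1.328e+01] spin -0.0
top jar 393 [ 564. -340.] [58. 59.] 38.0
top tin 988 [ 364. -338.] [53. 50.] 85.1
scene holder 268 [629.  32.] [43. 60.] 1.8
scene jar 471 [ 569. -340.] [59. 60.] 30.0
scene tin 647 [ 368. -340.] [51. 54.] 86.2
```

Emit:
{"op": "apply_moves", "data": {"plan": [{"grip": 1, "offset": [0, 0, 4], "spin": 0}, {"grip": 1, "offset": [0, 0, 8], "spin": 0}, {"grip": 1, "offset": [0, 0, 11.5], "spin": 0}, {"grip": 1, "offset": [0, 0, 13.2], "spin": 0}, {"grip": 1, "offset": [0, 0, 13.2], "spin": 0}]}}

```text
time_s: 13.75
tcp_pos: [0.5601, 0.0332, 0.0861]
ee_rot: [[-0.09, -0.996, -0.006], [-0.996, 0.09, -0.002], [0.002, 0.006, -1.0]]
wrist_force: [-0.3, 1.0, 0.8]
gripper_width: 1.003
gripper_force: 0.0
```

Emit:
{"op": "apply_moves", "data": {"plan": [{"grip": 0.75, "offset": [0, 0, 0], "spin": 0}, {"grip": 0.7, "offset": [0, 0, 0], "spin": 0}, {"grip": 0.6, "offset": [0, 0, 0], "spin": 0}, {"grip": 0.5, "offset": [0, 0, 0], "spin": 0}, {"grip": 0.4, "offset": [0, 0, 0], "spin": 0}]}}

```text
time_s: 14.25
tcp_pos: [0.5627, 0.0351, 0.0891]
ee_rot: [[-0.088, -0.996, 0.001], [-0.996, 0.088, 0.0], [-0.0, -0.001, -1.0]]
wrist_force: [0.2, -0.4, -0.5]
gripper_width: 0.632
gripper_force: 0.0
```

Emit:
{"op": "apply_moves", "data": {"plan": [{"grip": 0.4, "offset": [0, 0, 0], "spin": 0}, {"grip": 0.4, "offset": [0, 0, 0], "spin": 0}]}}

```text
time_s: 14.45
tcp_pos: [0.5621, 0.0349, 0.0888]
ee_rot: [[-0.088, -0.996, -0.001], [-0.996, 0.088, -0.0], [0.0, 0.001, -1.0]]
wrist_force: [-2.2, -0.8, 2.1]
gripper_width: 0.565
gripper_force: 28.8
```

```bash
python3 go.py 175 562 35 218 466 -340 218
```

```text
t 14.45 tcp [562.1  34.9  88.8] yaw 175.0 w 49.1 j6 -25
off cm [ -0.     0.02 -12.92] spin -0.001
off cm [ 38.2    6.29 -12.91] spin -0.001
```

Emit:
{"op": "apply_moves", "data": {"plan": [{"grip": 0.4, "offset": [0, 0, -3], "spin": 0}, {"grip": 0.4, "offset": [0, 0, -7], "spin": 0}, {"grip": 0.4, "offset": [0, 0, -11], "spin": 0}, {"grip": 0.4, "offset": [0, 0, -12.9], "spin": 0}, {"grip": 0.4, "offset": [3, 0.5, -12.9], "spin": 0}]}}

```text
time_s: 14.95
tcp_pos: [0.5577, 0.0078, 0.2205]
ee_rot: [[-0.084, -0.996, 0.008], [-0.996, 0.084, 0.002], [-0.003, -0.008, -1.0]]
wrist_force: [0.3, -0.8, -3.4]
gripper_width: 0.556
gripper_force: 28.2
```

Emit:
{"op": "apply_moves", "data": {"plan": [{"grip": 0.4, "offset": [4.2, 0.7, 0], "spin": 0}, {"grip": 0.4, "offset": [8.4, 1.4, 0], "spin": 0}, {"grip": 0.4, "offset": [12.6, 2.1, 0], "spin": 0}, {"grip": 0.4, "offset": [16.8, 2.8, 0], "spin": 0}, {"grip": 0.4, "offset": [21, 3.5, 0], "spin": 0}]}}

```text
time_s: 15.45
tcp_pos: [0.5004, -0.2018, 0.2165]
ee_rot: [[-0.088, -0.996, -0.001], [-0.996, 0.088, 0.001], [-0.001, 0.001, -1.0]]
wrist_force: [0.1, -0.5, -2.6]
gripper_width: 0.557
gripper_force: 28.3
```

Emit:
{"op": "apply_moves", "data": {"plan": [{"grip": 0.4, "offset": [4.2, 0.7, 0], "spin": 0}, {"grip": 0.4, "offset": [8.4, 1.4, 0], "spin": 0}, {"grip": 0.4, "offset": [12.6, 2.1, 0], "spin": 0}, {"grip": 0.4, "offset": [14.2, 2.3, 0], "spin": 0}, {"grip": 0.4, "offset": [14.2, 2.3, 0], "spin": 0}]}}

```text
time_s: 15.95
tcp_pos: [0.465, -0.3416, 0.216]
ee_rot: [[-0.092, -0.996, -0.002], [-0.996, 0.092, 0.001], [-0.001, 0.002, -1.0]]
wrist_force: [-0.1, 1.0, -2.7]
gripper_width: 0.56
gripper_force: 28.3
```

```bash
python3 go.py 175 466 -340 77
```

```text
t 15.95 tcp [ 465.  -341.6  216. ] yaw 174.7 w 48.7 j6 15
off cm [-0.16 -0.12 13.9 ] spin -0.005
```

Emit:
{"op": "apply_moves", "data": {"plan": [{"grip": 0.4, "offset": [0, 0, 4], "spin": 0}, {"grip": 0.4, "offset": [0, 0, 8], "spin": 0}, {"grip": 0.4, "offset": [0, 0, 11.5], "spin": 0}, {"grip": 0.4, "offset": [0, 0, 13.2], "spin": 0}, {"grip": 0.4, "offset": [0, 0, 13.2], "spin": 0}]}}

```text
time_s: 16.45
tcp_pos: [0.4641, -0.3376, 0.0819]
ee_rot: [[-0.087, -0.996, -0.007], [-0.996, 0.087, 0.004], [-0.003, 0.008, -1.0]]
wrist_force: [-0.7, 1.3, -2.7]
gripper_width: 0.556
gripper_force: 28.3
```

Emit:
{"op": "apply_moves", "data": {"plan": [{"grip": 0.4, "offset": [0, 0, 0.2], "spin": 0}, {"grip": 0.4, "offset": [0, 0, 0.4], "spin": 0}, {"grip": 0.4, "offset": [0, 0, 0.6], "spin": 0}, {"grip": 0.4, "offset": [0, 0, 0.6], "spin": 0}, {"grip": 0.4, "offset": [0, 0, 0.6], "spin": 0}]}}

```text
time_s: 16.95
tcp_pos: [0.4663, -0.3401, 0.0801]
ee_rot: [[-0.088, -0.996, 0.001], [-0.996, 0.088, -0.0], [0.0, -0.001, -1.0]]
wrist_force: [-0.1, 0.1, -2.6]
gripper_width: 0.556
gripper_force: 28.3
```

```bash
python3 go.py 175 466 -340 77
```

```text
t 16.95 tcp [ 466.3 -340.1   80.1] yaw 175.0 w 48.4 j6 15
off cm [-0.01  0.04  0.31] spin -0.001
```

Emit:
{"op": "apply_moves", "data": {"plan": [{"grip": 0.4, "offset": [0, 0, 0.2], "spin": 0}, {"grip": 0.4, "offset": [0, 0, 0.4], "spin": 0}, {"grip": 0.4, "offset": [0, 0, 0.4], "spin": 0}, {"grip": 0.4, "offset": [0, 0, 0.4], "spin": 0}, {"grip": 0.4, "offset": [0, 0, 0.4], "spin": 0}]}}

```text
time_s: 17.45
tcp_pos: [0.4665, -0.3406, 0.0772]
ee_rot: [[-0.087, -0.996, 0.001], [-0.996, 0.087, -0.001], [0.001, -0.001, -1.0]]
wrist_force: [-2.0, 0.6, 4.9]
gripper_width: 0.552
gripper_force: 29.2
```

Emit:
{"op": "apply_moves", "data": {"plan": [{"grip": 0.7, "offset": [0, 0, 0], "spin": 0}, {"grip": 0.8, "offset": [0, 0, 0], "spin": 0}, {"grip": 0.9, "offset": [0, 0, 0], "spin": 0}, {"grip": 0.9, "offset": [0, 0, 0], "spin": 0}, {"grip": 0.9, "offset": [0, 0, -1], "spin": 0}]}}

```text
time_s: 17.95
tcp_pos: [0.4651, -0.3395, 0.0843]
ee_rot: [[-0.088, -0.996, -0.003], [-0.996, 0.088, 0.002], [-0.001, 0.003, -1.0]]
wrist_force: [0.3, -0.4, 1.1]
gripper_width: 0.869
gripper_force: 0.0
```

```bash
python3 go.py 175 600 32 190
```

```text
t 17.95 tcp [ 465.1 -339.5   84.3] yaw 174.9 w 75.6 j6 15
off cm [-38.21 -10.12 -10.55] spin -0.001
```

Emit:
{"op": "apply_moves", "data": {"plan": [{"grip": 1, "offset": [0, 0, -4], "spin": 0}, {"grip": 1, "offset": [0, 0, -8], "spin": 0}, {"grip": 1, "offset": [0, 0, -11.5], "spin": 0}, {"grip": 1, "offset": [-4.5, -1.2, -11.5], "spin": 0}, {"grip": 1, "offset": [-9, -2.4, -11.5], "spin": 0}]}}

```text
time_s: 18.45
tcp_pos: [0.4987, -0.2526, 0.2028]
ee_rot: [[-0.091, -0.996, 0.004], [-0.996, 0.091, -0.001], [0.001, -0.004, -1.0]]
wrist_force: [-0.2, -0.4, -0.4]
gripper_width: 1.003
gripper_force: 0.0
```

Emit:
{"op": "apply_moves", "data": {"plan": [{"grip": 1, "offset": [-4.5, -1.2, 0], "spin": 0.14}, {"grip": 1, "offset": [-9, -2.4, 0], "spin": 0.28}, {"grip": 1, "offset": [-13.5, -3.6, 0], "spin": 0.42}, {"grip": 1, "offset": [-18, -4.8, 0], "spin": 0.56}, {"grip": 1, "offset": [-22.5, -6, 0], "spin": 0.7}]}}

```text
time_s: 18.95
tcp_pos: [0.578, -0.0321, 0.2016]
ee_rot: [[-0.712, -0.702, 0.001], [-0.702, 0.712, -0.0], [-0.001, -0.001, -1.0]]
wrist_force: [0.5, -0.3, 1.3]
gripper_width: 1.002
gripper_force: 0.0
```

```bash
python3 go.py 85 600 32 200
```

```text
t 18.95 tcp [578.  -32.1 201.6] yaw 134.6 w 87.2 j6 -58
off cm [-6.06  3.02  0.16] spin 0.865
```

Emit:
{"op": "apply_moves", "data": {"plan": [{"grip": 1, "offset": [-3, 0.3, 0.2], "spin": 0.14}, {"grip": 1, "offset": [-6, 0.6, 0.2], "spin": 0.28}, {"grip": 1, "offset": [-8.4, 0.6, 0.2], "spin": 0.42}, {"grip": 1, "offset": [-8.4, 0.6, 0.2], "spin": 0.56}, {"grip": 1, "offset": [-8.4, 0.6, 0.2], "spin": 0.7}]}}

```text
time_s: 19.45
tcp_pos: [0.6332, 0.0306, 0.1987]
ee_rot: [[-0.997, -0.079, 0.0], [-0.079, 0.997, -0.0], [-0.0, -0.0, -1.0]]
wrist_force: [-0.4, 1.0, -0.1]
gripper_width: 0.998
gripper_force: 0.0
```

Emit:
{"op": "apply_moves", "data": {"plan": [{"grip": 1, "offset": [0, 0, 0], "spin": 0.1}, {"grip": 1, "offset": [0, 0, 0], "spin": 0.165}, {"grip": 1, "offset": [0, 0, 0], "spin": 0.165}, {"grip": 1, "offset": [0, 0, 0], "spin": 0.165}]}}

```text
time_s: 19.85
tcp_pos: [0.6328, 0.0297, 0.199]
ee_rot: [[-0.997, 0.08, 0.001], [0.08, 0.997, 0.0], [-0.001, 0.0, -1.0]]
wrist_force: [0.2, 0.6, -0.7]
gripper_width: 1.0
gripper_force: 0.0
```

```bash
python3 - <<'E'
from station import r
from h import *
for n in ['wrist','top','scene']:
    c=r.capture(n);cv2.imwrite(f'pics/{n}2.png',c['img'])
    W=cloud(c);X,Y,Z=np.moveaxis(W,-1,0)
    for nm,lo,hi,zl,zh in [('holder',(.605,-.01),(.658,.075),.048,.062),('jar',(.5,-.42),(.63,-.26),.095,.108),('bot',(.42,-.42),(.53,-.26),.112,.125),('tin',(.3,-.42),(.43,-.26),.095,.108)]:
        m=(X>lo[0])&(X<hi[0])&(Y>lo[1])&(Y<hi[1])&(Z>zl)&(Z<zh);p=W[m][:,:2].astype(np.float32)*1000
        if len(p)>4:rc=cv2.minAreaRect(p);print(n,nm,len(p),np.round(rc[0]),np.round(rc[1]),round(rc[2],1))
E
python3 go.py 85 634 32 200 634 32 45
```

```text
wrist holder 1055 [628.  30.] [41. 56.] 0.0
top holder 224 [626.  31.] [56. 41.] 89.9
top jar 393 [ 564. -340.] [57. 59.] 24.0
top bot 244 [ 463. -339.] [27. 26.] 88.8
top tin 994 [ 364. -338.] [53. 52.] 86.4
scene holder 270 [630.  32.] [45. 61.] 1.4
scene jar 472 [ 569. -341.] [60. 58.] 4.2
scene bot 196 [ 467. -338.] [31. 26.] 9.9
scene tin 653 [ 369. -339.] [51. 56.] 86.0
t 20.0 tcp [632.7  29.6 198.7] yaw 85.4 w 87.2 j6 -112
off cm [-0.11  0.25 -0.13] spin 0.007
off cm [-0.11  0.25 15.37] spin 0.007
```

View pics/wrist2.png

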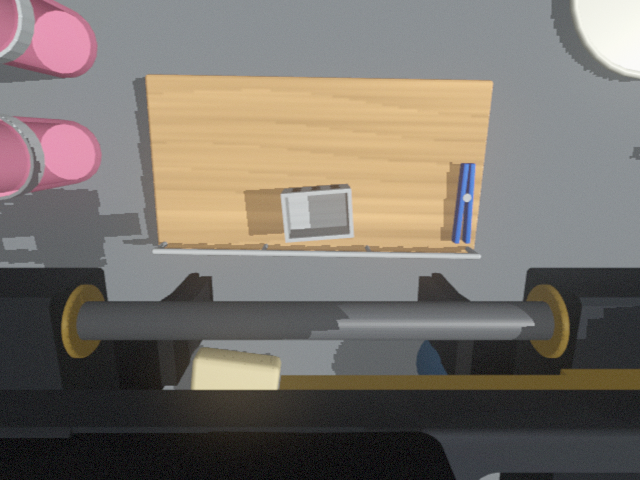

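Wrist view: the holder's rim spans (282..353, 186..241), upright on the emptied board, with free space on both short sides. The rail is close behind at row 250, so I grip across its 56 mm length.

Emit:
{"op": "apply_moves", "data": {"plan": [{"grip": 1, "offset": [0.5, 0, 4.5], "spin": -0.08}, {"grip": 1, "offset": [0.5, 0, 9], "spin": -0.08}, {"grip": 1, "offset": [0.5, 0, 13], "spin": -0.08}, {"grip": 1, "offset": [0.5, 0, 15], "spin": -0.08}, {"grip": 1, "offset": [0.5, 0, 15.3], "spin": -0.08}]}}

```text
time_s: 20.5
tcp_pos: [0.6254, 0.0295, 0.0421]
ee_rot: [[-1.0, 0.001, -0.007], [0.001, 1.0, -0.002], [0.007, -0.002, -1.0]]
wrist_force: [0.3, -0.9, 0.5]
gripper_width: 1.003
gripper_force: 0.0
```

Emit:
{"op": "apply_moves", "data": {"plan": [{"grip": 0.75, "offset": [0, 0, 0], "spin": 0}, {"grip": 0.7, "offset": [0, 0, 0], "spin": 0}, {"grip": 0.6, "offset": [0, 0, 0], "spin": 0}, {"grip": 0.5, "offset": [0, 0, 0], "spin": 0}, {"grip": 0.4, "offset": [0, 0, 0], "spin": 0}]}}

```text
time_s: 21.0
tcp_pos: [0.6281, 0.0302, 0.0464]
ee_rot: [[-1.0, 0.001, 0.002], [0.001, 1.0, 0.0], [-0.002, 0.0, -1.0]]
wrist_force: [0.2, 0.3, -0.7]
gripper_width: 0.629
gripper_force: 0.0
```

Emit:
{"op": "apply_moves", "data": {"plan": [{"grip": 0.4, "offset": [0, 0, 0], "spin": 0}, {"grip": 0.4, "offset": [0, 0, 0], "spin": 0}]}}

```text
time_s: 21.2
tcp_pos: [0.6277, 0.0301, 0.0457]
ee_rot: [[-1.0, 0.001, 0.0], [0.001, 1.0, 0.0], [-0.0, 0.0, -1.0]]
wrist_force: [0.4, 0.4, 0.2]
gripper_width: 0.459
gripper_force: 0.0
```

```bash
python3 - <<'E'
from h import *
for n,uv in [('top',(133,287)),('scene',(422,182))]:
    c=dict(np.load(n+'0.npz'));b=c['img'].astype(int)
    x0,y0=uv;w=62 if n=='top' else 50
    m=np.zeros((480,640),np.uint8);s=b[y0-w:y0+w,max(0,x0-w):x0+w]
    bright=(s.min(-1)>105)&(s.max(-1)-s.min(-1)<40)
    m[y0-w:y0+w,max(0,x0-w):x0+w]=bright
    l=cv2.connectedComponents(m)[1];q=np.argwhere(l==l[y0,x0])
    P=np.array([atz(c,u,v,.010) for v,u in q])[:,:2].astype(np.float32)*1000
    print(n,len(q),cv2.minEnclosingCircle(P),cv2.minAreaRect(P))
E
python3 go.py 90 628 30 130 467 322 130
```

```text
top 11632 ((466.3499755859375, 323.51727294921875), 157.04534912109375) ((466.35003662109375, 323.51727294921875), (225.11390686035156, 219.0355682373047), 89.64494323730469)
scene 1562 ((467.6720275878906, 322.319091796875), 76.66670989990234) ((468.61358642578125, 326.5500183105469), (150.4125213623047, 141.44595336914062), 5.946822166442871)
t 21.2 tcp [627.7  30.1  45.7] yaw 89.9 w 39.9 j6 -108
off cm [-0.03 -0.01 -8.43] spin -0.001
off cm [16.11 29.17 -8.43] spin -0.001
```

```bash
python3 - <<'E'
from station import r
from h import *
c=r.capture('wrist');cv2.imwrite('pics/w3.png',c['img'])
a=r.capture('top')['img'][130:290,180:400];b=r.capture('scene')['img'][180:340,280:500]
cv2.imwrite('pics/c3.png',np.hstack([cv2.resize(a,(400,290)),cv2.resize(b,(400,290))]))
s=r.sense();print(s['gripper_width'],s['gripper_force'])
E
```

```text
0.410835272935993 0.0
```

View pics/c3.png

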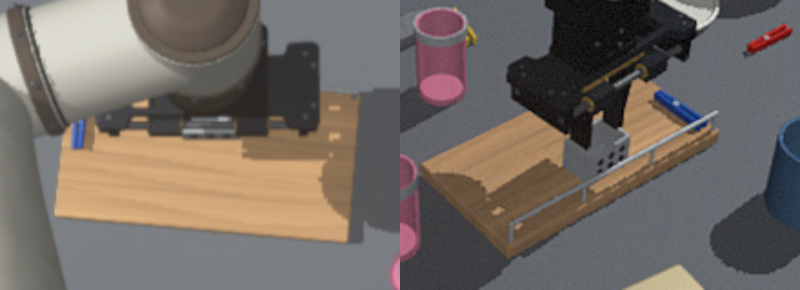

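View pics/w3.png

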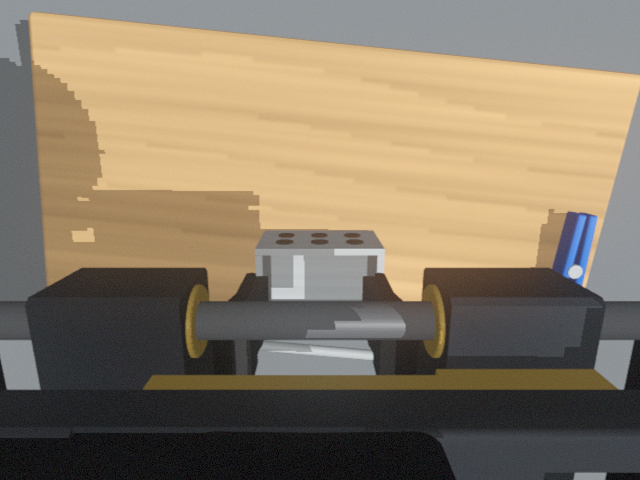

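```bash
python3 - <<'E'
from station import r
from h import *
c=r.capture('wrist');W=cloud(c)
cv2.imwrite('pics/w3z.png',cv2.resize(c['img'][215:400,220:420],(800,740))[:600])
for v in (236,252,275,292,350,365):
    print(v,[tuple((W[v,u]*1000).round().astype(int).tolist()) if np.isfinite(W[v,u,0]) else None for u in range(236,396,12)])
s=r.sense();print(s['gripper_width'],s['gripper_force'],s['time_s'])
E
```

```text
236 [(611, -12, 19), (611, -6, 19), (611, 0, 19), (608, 8, 32), (607, 14, 34), (608, 19, 31), (608, 25, 32), (607, 31, 34), (608, 37, 31), (608, 43, 32), (607, 48, 34), (608, 54, 33), (611, 62, 18), (611, 68, 20)]
252 [(619, -13, 19), (620, -7, 17), (609, 5, 56), (609, 10, 55), (610, 15, 54), (609, 20, 55), (609, 26, 56), (609, 31, 55), (610, 36, 54), (609, 41, 55), (609, 46, 55), (610, 52, 54), (610, 57, 53), (620, 69, 18)]
275 [(632, -13, 18), (632, -7, 18), (620, 5, 55), (631, 6, 22), (632, 12, 21), (631, 19, 21), (631, 25, 21), (631, 31, 22), (631, 37, 23), (631, 44, 21), (631, 50, 22), (629, 55, 30), (620, 57, 54), (632, 70, 19)]
292 [(642, -14, 19), (616, 4, 84), (618, 8, 81), (625, 10, 62), (641, 12, 21), (641, 19, 21), (641, 25, 21), (641, 31, 21), (641, 38, 22), (641, 44, 21), (641, 50, 22), (618, 49, 80), (616, 52, 84), (642, 70, 18)]
350 [(621, 6, 118), (624, 8, 111), (630, 10, 102), (662, 8, 45), (662, 13, 45), (662, 19, 44), (662, 25, 45), (662, 31, 45), (662, 37, 44), (662, 43, 44), (662, 49, 44), (632, 47, 98), (625, 49, 111), (622, 51, 115)]
365 [(626, 6, 118), (630, 8, 111), (634, 10, 103), (696, 2, 1), (697, 10, 1), (696, 17, 2), (697, 24, 1), (697, 32, 0), (697, 39, 1), (696, 46, 2), (697, 54, 0), (636, 46, 101), (630, 49, 111), (626, 51, 118)]
0.4069332164934738 0.0 21.4
```

View pics/w3z.png

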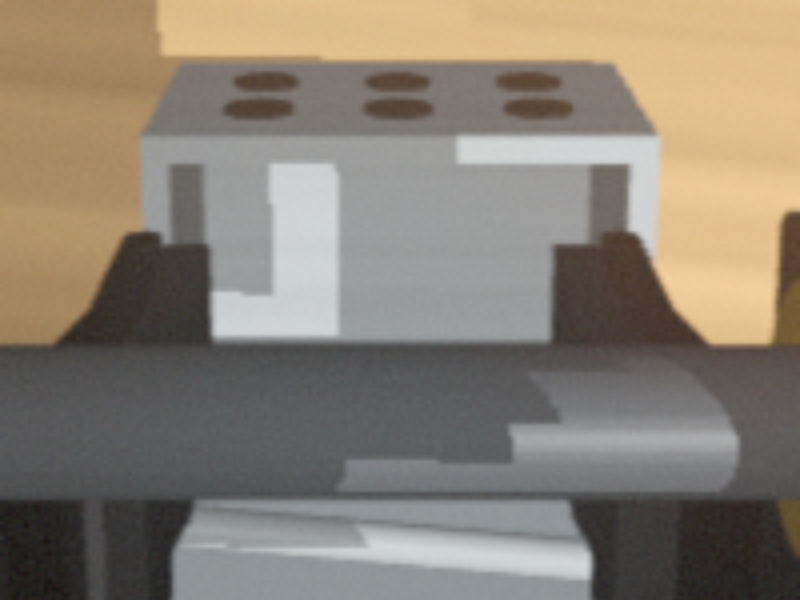

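```bash
python3 - <<'E'
from station import r
from h import *
c=r.capture('wrist');W=cloud(c);s=r.sense()
T=(W-np.array(s['tcp_pos']))@np.array(s['ee_rot'])*1000  # tool frame mm
C=(-c['R'].T@c['t']-s['tcp_pos'])@np.array(s['ee_rot'])*1000
print('cam in tool',C.round(), 'fwd', (c['R'][2]@np.array(s['ee_rot'])).round(2))
for u in (250,256,262,268,366,372,378):
    print(u,[(v,*T[v,u].round().astype(int).tolist()) for v in range(262,304,3)])
s0=r.sense();print(s0['tcp_pos'],s0['joints'])
E
```

```text
cam in tool [  66.   -2. -178.] fwd [-0.24  0.    0.97]
250 [(262, 2, -36, 29), (265, 1, -36, 26), (268, -1, -36, 27), (271, -2, -36, 27), (274, -4, -36, 27), (277, 11, -28, -21), (280, 11, -27, -25), (283, 11, -27, -28), (286, 11, -26, -32), (289, 11, -26, -35), (292, 11, -25, -38), (295, 12, -25, -42), (298, 10, -25, -42), (301, 33, -15, -98)]
256 [(262, 14, -27, -9), (265, 13, -27, -10), (268, 11, -27, -10), (271, 10, -27, -9), (274, 11, -26, -18), (277, 11, -25, -22), (280, 11, -25, -25), (283, 11, -24, -29), (286, 11, -24, -30), (289, 10, -24, -32), (292, 10, -24, -34), (295, 10, -23, -38), (298, 10, -23, -41), (301, 33, -14, -99)]
262 [(262, 13, -25, -7), (265, 12, -25, -7), (268, 10, -25, -7), (271, 9, -25, -7), (274, 8, -25, -10), (277, 9, -24, -16), (280, 10, -23, -22), (283, 10, -23, -25), (286, 10, -22, -28), (289, 10, -22, -31), (292, 10, -21, -34), (295, 10, -21, -39), (298, 10, -21, -40), (301, 33, -13, -99)]
268 [(262, 6, -25, 16), (265, 5, -25, 14), (268, 3, -25, 15), (271, 2, -25, 14), (274, 1, -25, 13), (277, 10, -21, -17), (280, 10, -21, -21), (283, 10, -20, -25), 
[... 388 characters left out ...]
, 9, -98)]
372 [(262, 10, 25, 3), (265, 8, 25, 4), (268, 7, 25, 3), (271, 5, 25, 3), (274, 12, 22, -19), (277, 11, 22, -22), (280, 11, 21, -25), (283, 11, 21, -28), (286, 10, 21, -28), (289, 10, 20, -31), (292, 10, 20, -35), (295, 10, 19, -38), (298, 9, 19, -39), (301, 33, 10, -99)]
378 [(262, 14, 26, -9), (265, 12, 26, -9), (268, 11, 26, -10), (271, 10, 26, -10), (274, 11, 25, -17), (277, 11, 24, -22), (280, 11, 24, -25), (283, 11, 23, -29), (286, 11, 22, -33), (289, 11, 22, -35), (292, 11, 22, -38), (295, 11, 21, -41), (298, 10, 21, -41), (301, 33, 12, -99)]
[0.62764767 0.03006024 0.04541169] [ 1.74745851e+01  3.09379259e+01 -1.02655464e+01 -2.86389894e-04
 -4.88077490e+01 -1.07556139e+02]
```

The view shows the fingertips ending about 17 mm behind the reported TCP, at z≈62 just above the rim, rather than 22 mm ahead of it. The bottle's narrow 49 mm grip on its shoulder agrees. I reopen and go about 35 mm deeper.

Emit:
{"op": "apply_moves", "data": {"plan": [{"grip": 1, "offset": [0, 0, 0], "spin": 0}, {"grip": 1, "offset": [0, 0, 0], "spin": 0}, {"grip": 1, "offset": [0, 0, 0], "spin": 0}, {"grip": 1, "offset": [0, 0, 0], "spin": 0}, {"grip": 1, "offset": [0, 0, 0], "spin": 0}]}}

```text
time_s: 21.95
tcp_pos: [0.6277, 0.0301, 0.0455]
ee_rot: [[-1.0, 0.001, -0.0], [0.001, 1.0, -0.0], [0.0, -0.0, -1.0]]
wrist_force: [0.3, 0.8, -0.5]
gripper_width: 0.771
gripper_force: 0.0
```

Emit:
{"op": "apply_moves", "data": {"plan": [{"grip": 1, "offset": [0, 0, 1], "spin": 0}, {"grip": 1, "offset": [0, 0, 2], "spin": 0}, {"grip": 1, "offset": [0, 0, 3], "spin": 0}, {"grip": 1, "offset": [0, 0, 3.3], "spin": 0}, {"grip": 1, "offset": [0, 0, 3.3], "spin": 0}]}}

```text
time_s: 22.45
tcp_pos: [0.6271, 0.0299, 0.0113]
ee_rot: [[-1.0, 0.001, -0.002], [0.001, 1.0, -0.001], [0.002, -0.001, -1.0]]
wrist_force: [-0.4, -0.7, 0.7]
gripper_width: 0.994
gripper_force: 0.0
```

Emit:
{"op": "apply_moves", "data": {"plan": [{"grip": 0.75, "offset": [0, 0, 0], "spin": 0}, {"grip": 0.7, "offset": [0, 0, 0], "spin": 0}, {"grip": 0.6, "offset": [0, 0, 0], "spin": 0}, {"grip": 0.5, "offset": [0, 0, 0], "spin": 0}, {"grip": 0.4, "offset": [0, 0, 0], "spin": 0}]}}

```text
time_s: 22.95
tcp_pos: [0.6279, 0.0303, 0.0128]
ee_rot: [[-1.0, 0.001, 0.001], [0.001, 1.0, 0.0], [-0.001, 0.0, -1.0]]
wrist_force: [-0.4, 0.7, 1.3]
gripper_width: 0.64
gripper_force: 30.0
```

```bash
python3 go.py 90 628 30 130 467 322 130; python3 - <<'E'
from station import r
s=r.sense();print(s['gripper_force'],s['wrist_force'])
E
```

```text
t 22.95 tcp [627.9  30.3  12.8] yaw 89.9 w 55.6 j6 -108
off cm [ -0.02  -0.02 -11.72] spin -0.001
off cm [ 16.12  29.15 -11.72] spin -0.001
30.00056355725974 [-0.36237727  0.65636605  1.25998059]
```

Emit:
{"op": "apply_moves", "data": {"plan": [{"grip": 0.4, "offset": [0, 0, -3], "spin": 0}, {"grip": 0.4, "offset": [0, 0, -6.5], "spin": 0}, {"grip": 0.4, "offset": [0, 0, -10], "spin": 0}, {"grip": 0.4, "offset": [1, 2, -11.7], "spin": 0}, {"grip": 0.4, "offset": [3, 5.5, -11.7], "spin": 0}]}}

```text
time_s: 23.45
tcp_pos: [0.6003, 0.0848, 0.1328]
ee_rot: [[-1.0, 0.005, 0.007], [0.005, 1.0, 0.002], [-0.007, 0.002, -1.0]]
wrist_force: [0.9, 0.7, -2.2]
gripper_width: 0.644
gripper_force: 30.0
```

Emit:
{"op": "apply_moves", "data": {"plan": [{"grip": 0.4, "offset": [2, 3.6, 0], "spin": 0}, {"grip": 0.4, "offset": [4, 7.2, 0], "spin": 0}, {"grip": 0.4, "offset": [6, 10.8, 0], "spin": 0}, {"grip": 0.4, "offset": [8, 14.4, 0], "spin": 0}, {"grip": 0.4, "offset": [10, 18, 0], "spin": 0}]}}

```text
time_s: 23.95
tcp_pos: [0.4968, 0.2664, 0.1294]
ee_rot: [[-1.0, 0.002, -0.0], [0.002, 1.0, -0.0], [0.0, -0.0, -1.0]]
wrist_force: [-0.4, -0.4, -0.7]
gripper_width: 0.643
gripper_force: 30.0
```

Emit:
{"op": "apply_moves", "data": {"plan": [{"grip": 0.4, "offset": [1.6, 3, 0], "spin": 0}, {"grip": 0.4, "offset": [3.1, 5.6, 0], "spin": 0}, {"grip": 0.4, "offset": [3.1, 5.6, 0], "spin": 0}, {"grip": 0.4, "offset": [3.1, 5.6, 0], "spin": 0}]}}

```text
time_s: 24.35
tcp_pos: [0.4665, 0.3215, 0.1293]
ee_rot: [[-1.0, 0.0, -0.001], [0.0, 1.0, -0.001], [0.001, -0.001, -1.0]]
wrist_force: [-0.5, -0.5, -1.5]
gripper_width: 0.641
gripper_force: 30.0
```

```bash
python3 - <<'E'
from station import r
from h import *
c=r.capture('wrist');cv2.imwrite('pics/w4.png',c['img']);W=cloud(c);X,Y,Z=np.moveaxis(W,-1,0)
for n in ['wrist','top','scene']:
    d=c if n=='wrist' else (dict(np.load(n+'0.npz')));W=cloud(d);X,Y,Z=np.moveaxis(W,-1,0);b=d['img'].astype(int)
    m=(b.min(-1)>105)&(b.max(-1)-b.min(-1)<40)&(Z>.004)&(Z<.016)&(X>.37)&(X<.56)&(Y>.22)&(Y<.42)
    p=W[m][:,:2]*1000;o=p[cv2.convexHull(p.astype(np.float32),returnPoints=False)[:,0]]
    print(n,len(p),p.min(0).round(),p.max(0).round())
    A=np.c_[2*o,np.ones(len(o))];s=np.linalg.lstsq(A,(o**2).sum(1),rcond=None)[0];print('fit',s[:2].round(1),np.sqrt(s[2]+s[0]**2+s[1]**2).round(1))
E
python3 go.py 90 467 322 130
```

```text
wrist 21019 [393. 248.] [501. 396.]
fit [466.7 321.7] 74.6
top 5480 [370. 220.] [559. 397.]
fit [466.4 303. ] 106.4
scene 1534 [395. 250.] [544. 397.]
fit [469.  322.6] 74.8
t 24.4 tcp [466.9 320.9 129.2] yaw 89.9 w 55.7 j6 -141
off cm [-0.01  0.11 -0.08] spin -0.001
```

View pics/w4.png

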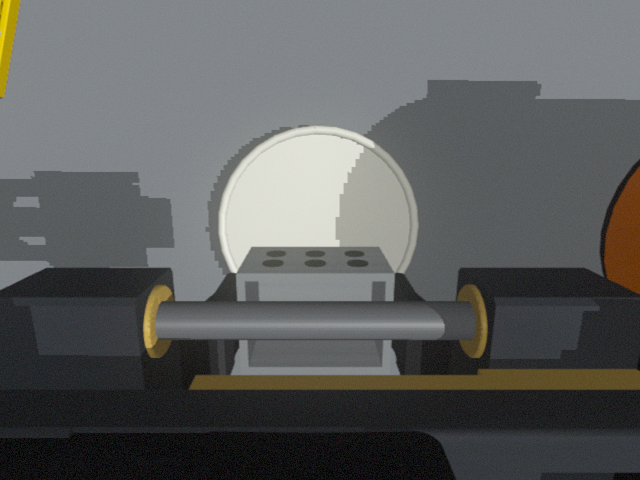

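The holder hangs level at (245..390, 250..365). The dish fits to centre (467,322) with radius 75, straight below it. Lowering.

Emit:
{"op": "apply_moves", "data": {"plan": [{"grip": 0.4, "offset": [0, 0.1, 4], "spin": 0}, {"grip": 0.4, "offset": [0, 0.1, 8], "spin": 0}, {"grip": 0.4, "offset": [0, 0.1, 10.5], "spin": 0}, {"grip": 0.4, "offset": [0, 0.1, 11.8], "spin": 0}, {"grip": 0.4, "offset": [0, 0.1, 12], "spin": 0}]}}

```text
time_s: 24.9
tcp_pos: [0.467, 0.3207, 0.008]
ee_rot: [[-1.0, 0.003, -0.002], [0.003, 1.0, -0.003], [0.002, -0.003, -1.0]]
wrist_force: [-0.4, 0.4, -1.0]
gripper_width: 0.639
gripper_force: 30.0
```

Emit:
{"op": "apply_moves", "data": {"plan": [{"grip": 0.4, "offset": [0, 0, 0.2], "spin": 0}, {"grip": 0.4, "offset": [0, 0, 0.4], "spin": 0}, {"grip": 0.4, "offset": [0, 0, 0.4], "spin": 0}, {"grip": 0.4, "offset": [0, 0, 0.4], "spin": 0}]}}

```text
time_s: 25.3
tcp_pos: [0.4675, 0.3228, 0.0064]
ee_rot: [[-1.0, 0.001, 0.001], [0.001, 1.0, 0.001], [-0.001, 0.001, -1.0]]
wrist_force: [0.3, -0.2, -1.8]
gripper_width: 0.639
gripper_force: 30.0
```

```bash
python3 go.py 90 467 322 3
```

```text
t 25.3 tcp [467.5 322.8   6.4] yaw 89.9 w 55.6 j6 -141
off cm [ 0.05 -0.08  0.34] spin -0.001
```

Emit:
{"op": "apply_moves", "data": {"plan": [{"grip": 0.4, "offset": [0, 0, 0.2], "spin": 0}, {"grip": 0.4, "offset": [0, 0, 0.4], "spin": 0}, {"grip": 0.4, "offset": [0, 0, 0.4], "spin": 0}, {"grip": 0.4, "offset": [0, 0, 0.4], "spin": 0}]}}

```text
time_s: 25.7
tcp_pos: [0.4673, 0.3227, 0.0028]
ee_rot: [[-1.0, 0.001, 0.001], [0.001, 1.0, 0.0], [-0.001, 0.0, -1.0]]
wrist_force: [-1.9, -1.4, 5.6]
gripper_width: 0.642
gripper_force: 30.0
```

Emit:
{"op": "apply_moves", "data": {"plan": [{"grip": 0.7, "offset": [0, 0, 0], "spin": 0}, {"grip": 0.8, "offset": [0, 0, 0], "spin": 0}, {"grip": 0.9, "offset": [0, 0, 0], "spin": 0}, {"grip": 1, "offset": [0, 0, 0], "spin": 0}, {"grip": 1, "offset": [0, 0, -1], "spin": 0}]}}

```text
time_s: 26.2
tcp_pos: [0.4663, 0.3213, 0.0104]
ee_rot: [[-1.0, 0.002, -0.002], [0.002, 1.0, -0.003], [0.002, -0.003, -1.0]]
wrist_force: [1.0, -0.0, -0.7]
gripper_width: 0.957
gripper_force: 0.0
```

Emit:
{"op": "apply_moves", "data": {"plan": [{"grip": 1, "offset": [0, 0, -4], "spin": 0}, {"grip": 1, "offset": [0, 0, -8], "spin": 0}, {"grip": 1, "offset": [0, 0, -12], "spin": 0}, {"grip": 1, "offset": [0, 0, -16], "spin": 0}, {"grip": 1, "offset": [0, 0, -18.5], "spin": 0}]}}

```text
time_s: 26.7
tcp_pos: [0.468, 0.323, 0.201]
ee_rot: [[-1.0, 0.001, 0.004], [0.001, 1.0, 0.004], [-0.004, 0.004, -1.0]]
wrist_force: [0.1, -0.4, -0.7]
gripper_width: 0.999
gripper_force: 0.0
```

```bash
python3 - <<'E'
from station import r
from h import *
c=r.capture('wrist');W=cloud(c);X,Y,Z=np.moveaxis(W,-1,0)
m=(X>.43)&(X<.51)&(Y>.27)&(Y<.37)&(Z>.035)&(Z<.055);p=W[m][:,:2].astype(np.float32)*1000;print('holder',len(p),cv2.minAreaRect(p),np.median(Z[m]))
E
python3 go.py 175 466 -339 200
```

```text
holder 1117 ((467.2532043457031, 320.8771057128906), (55.928897857666016, 40.289756774902344), 89.63377380371094) 0.044323076407578724
t 26.75 tcp [469.7 324.2 204.8] yaw 90.0 w 87.0 j6 -141
off cm [ 3.500e-01 -6.632e+01 -5.000e-02] spin -1.484
```

Emit:
{"op": "apply_moves", "data": {"plan": [{"grip": 1, "offset": [0.3, -4.8, 0], "spin": -0.14}, {"grip": 1, "offset": [0.3, -9.6, 0], "spin": -0.28}, {"grip": 1, "offset": [0.3, -14.4, 0], "spin": -0.42}, {"grip": 1, "offset": [0.3, -19.2, 0], "spin": -0.56}, {"grip": 1, "offset": [0.3, -24, 0], "spin": -0.7}]}}

```text
time_s: 27.25
tcp_pos: [0.4633, 0.083, 0.1971]
ee_rot: [[-0.767, -0.642, 0.001], [-0.642, 0.767, 0.0], [-0.001, -0.0, -1.0]]
wrist_force: [0.9, -0.4, -0.7]
gripper_width: 1.002
gripper_force: 0.0
```

```bash
python3 go.py 175 465.5 -339 200
```

```text
t 27.25 tcp [463.3  83.  197.1] yaw 129.9 w 87.2 j6 -80
off cm [ 26.92 -32.5   -0.3 ] spin -0.787
```

Emit:
{"op": "apply_moves", "data": {"plan": [{"grip": 1, "offset": [3, -3.7, -0.3], "spin": -0.14}, {"grip": 1, "offset": [6, -7.3, -0.3], "spin": -0.28}, {"grip": 1, "offset": [9, -11, -0.3], "spin": -0.42}, {"grip": 1, "offset": [12, -14.6, -0.3], "spin": -0.56}, {"grip": 1, "offset": [15, -18.3, -0.3], "spin": -0.7}]}}

```text
time_s: 27.75
tcp_pos: [0.4648, -0.1308, 0.2002]
ee_rot: [[-0.233, -0.972, 0.001], [-0.972, 0.233, 0.0], [-0.0, -0.001, -1.0]]
wrist_force: [1.2, 0.3, 0.2]
gripper_width: 1.004
gripper_force: 0.0
```

```bash
python3 go.py 175 465.5 -339 200
```

```text
t 27.75 tcp [ 464.8 -130.8  200.2] yaw 166.5 w 87.4 j6 -17
off cm [ 2.023e+01 -4.910e+00  2.000e-02] spin -0.148
```

Emit:
{"op": "apply_moves", "data": {"plan": [{"grip": 1, "offset": [4.5, -1.1, 0], "spin": -0.07}, {"grip": 1, "offset": [9, -2.2, 0], "spin": -0.148}, {"grip": 1, "offset": [13.5, -3.3, 0], "spin": -0.148}, {"grip": 1, "offset": [18, -4.4, 0], "spin": -0.148}, {"grip": 1, "offset": [20.2, -4.9, 0], "spin": -0.148}]}}

```text
time_s: 28.25
tcp_pos: [0.4642, -0.3401, 0.1995]
ee_rot: [[-0.095, -0.995, -0.0], [-0.995, 0.095, -0.0], [0.0, 0.0, -1.0]]
wrist_force: [-0.7, 0.2, -0.3]
gripper_width: 0.995
gripper_force: 0.0
```

Emit:
{"op": "apply_moves", "data": {"plan": [{"grip": 1, "offset": [0, 0, 0], "spin": 0}, {"grip": 1, "offset": [0, 0, 0], "spin": 0}]}}

```text
time_s: 28.45
tcp_pos: [0.4642, -0.337, 0.1994]
ee_rot: [[-0.094, -0.996, -0.001], [-0.996, 0.094, 0.001], [-0.0, 0.001, -1.0]]
wrist_force: [0.5, 0.2, 0.2]
gripper_width: 0.999
gripper_force: 0.0
```

```bash
python3 - <<'E'
from station import r
from h import *
c=r.capture('wrist');W=cloud(c);X,Y,Z=np.moveaxis(W,-1,0)
for nm,lo,hi,zl,zh in [('jar',(.5,-.42),(.63,-.26),.095,.108),('bot',(.42,-.42),(.53,-.26),.112,.125),('tin',(.3,-.42),(.43,-.26),.095,.108)]:
    m=(X>lo[0])&(X<hi[0])&(Y>lo[1])&(Y<hi[1])&(Z>zl)&(Z<zh);p=W[m][:,:2].astype(np.float32)*1000
    if len(p)>4:rc=cv2.minAreaRect(p);print(nm,len(p),np.round(rc[0]),np.round(rc[1]),round(rc[2],1))
E
python3 go.py 175 465.5 -340 52
```

```text
jar 2229 [ 567. -343.] [59. 57.] 23.4
bot 1367 [ 466. -340.] [27. 27.] 3.1
tin 5300 [ 367. -341.] [50. 51.] 85.5
t 28.5 tcp [ 464.5 -336.4  199.6] yaw 174.7 w 86.9 j6 14
off cm [ 0.35 -0.14 14.76] spin -0.005
```

Emit:
{"op": "apply_moves", "data": {"plan": [{"grip": 1, "offset": [0.3, -0.1, 4.5], "spin": 0}, {"grip": 1, "offset": [0.3, -0.1, 9], "spin": 0}, {"grip": 1, "offset": [0.3, -0.1, 12.5], "spin": 0}, {"grip": 1, "offset": [0.3, -0.1, 14.4], "spin": 0}, {"grip": 1, "offset": [0.3, -0.1, 14.4], "spin": 0}]}}

```text
time_s: 29.0
tcp_pos: [0.4636, -0.3377, 0.0529]
ee_rot: [[-0.091, -0.996, -0.006], [-0.996, 0.091, 0.003], [-0.002, 0.006, -1.0]]
wrist_force: [-0.8, 0.1, 0.4]
gripper_width: 1.001
gripper_force: 0.0
```

Emit:
{"op": "apply_moves", "data": {"plan": [{"grip": 0.75, "offset": [0, 0, 0], "spin": 0}, {"grip": 0.7, "offset": [0, 0, 0], "spin": 0}, {"grip": 0.6, "offset": [0, 0, 0], "spin": 0}, {"grip": 0.5, "offset": [0, 0, 0], "spin": 0}, {"grip": 0.4, "offset": [0, 0, 0], "spin": 0}]}}

```text
time_s: 29.5
tcp_pos: [0.4658, -0.3402, 0.0563]
ee_rot: [[-0.092, -0.996, 0.001], [-0.996, 0.092, -0.0], [0.0, -0.001, -1.0]]
wrist_force: [0.8, 0.2, 0.1]
gripper_width: 0.635
gripper_force: 0.0
```

Emit:
{"op": "apply_moves", "data": {"plan": [{"grip": 0.4, "offset": [0, 0, 0], "spin": 0}, {"grip": 0.4, "offset": [0, 0, 0], "spin": 0}]}}

```text
time_s: 29.7
tcp_pos: [0.4655, -0.3402, 0.056]
ee_rot: [[-0.092, -0.996, 0.0], [-0.996, 0.092, -0.0], [0.0, -0.0, -1.0]]
wrist_force: [-2.4, -0.3, 3.7]
gripper_width: 0.585
gripper_force: 30.0
```

```bash
python3 go.py 175 562 35 190
```

```text
t 29.7 tcp [ 465.5 -340.2   56. ] yaw 174.7 w 50.9 j6 15
off cm [-38.24  -6.15 -13.41] spin -0.005
```

Emit:
{"op": "apply_moves", "data": {"plan": [{"grip": 0.4, "offset": [0, 0, -3], "spin": 0}, {"grip": 0.4, "offset": [0, 0, -7], "spin": 0}, {"grip": 0.4, "offset": [0, 0, -11], "spin": 0}, {"grip": 0.4, "offset": [0, 0, -13.4], "spin": 0}, {"grip": 0.4, "offset": [-3, -0.5, -13.4], "spin": 0}]}}

```text
time_s: 30.2
tcp_pos: [0.4748, -0.3132, 0.1931]
ee_rot: [[-0.096, -0.995, 0.007], [-0.995, 0.096, -0.004], [0.003, -0.007, -1.0]]
wrist_force: [0.8, 0.3, -2.5]
gripper_width: 0.585
gripper_force: 30.0
```

Emit:
{"op": "apply_moves", "data": {"plan": [{"grip": 0.4, "offset": [-4.2, -0.7, 0], "spin": 0}, {"grip": 0.4, "offset": [-8.4, -1.4, 0], "spin": 0}, {"grip": 0.4, "offset": [-12.6, -2.1, 0], "spin": 0}, {"grip": 0.4, "offset": [-16.8, -2.8, 0], "spin": 0}, {"grip": 0.4, "offset": [-21, -3.5, 0], "spin": 0}]}}

```text
time_s: 30.7
tcp_pos: [0.5268, -0.1029, 0.1884]
ee_rot: [[-0.093, -0.996, -0.002], [-0.996, 0.093, 0.001], [-0.0, 0.002, -1.0]]
wrist_force: [0.7, -0.6, -3.2]
gripper_width: 0.59
gripper_force: 30.0
```

Emit:
{"op": "apply_moves", "data": {"plan": [{"grip": 0.4, "offset": [-4.2, -0.6, 0], "spin": 0}, {"grip": 0.4, "offset": [-8.4, -1.2, 0], "spin": 0}, {"grip": 0.4, "offset": [-12.6, -1.8, 0], "spin": 0}, {"grip": 0.4, "offset": [-14.2, -2.1, 0], "spin": 0}, {"grip": 0.4, "offset": [-14.2, -2.1, 0], "spin": 0}]}}

```text
time_s: 31.2
tcp_pos: [0.5614, 0.0368, 0.1882]
ee_rot: [[-0.089, -0.996, -0.002], [-0.996, 0.089, 0.0], [0.0, 0.002, -1.0]]
wrist_force: [0.6, -0.7, -2.8]
gripper_width: 0.586
gripper_force: 30.0
```

```bash
python3 go.py 175 562 35 68
```

```text
t 31.2 tcp [561.4  36.8 188.2] yaw 174.9 w 51.0 j6 -25
off cm [ 0.17 -0.1  12.02] spin -0.002
```

Emit:
{"op": "apply_moves", "data": {"plan": [{"grip": 0.4, "offset": [0.1, -0.1, 4], "spin": 0}, {"grip": 0.4, "offset": [0.1, -0.1, 8], "spin": 0}, {"grip": 0.4, "offset": [0.1, -0.1, 10.5], "spin": 0}, {"grip": 0.4, "offset": [0.1, -0.1, 11.6], "spin": 0}, {"grip": 0.4, "offset": [0.1, -0.1, 11.6], "spin": 0}]}}

```text
time_s: 31.7
tcp_pos: [0.5611, 0.0323, 0.0719]
ee_rot: [[-0.094, -0.996, -0.004], [-0.996, 0.094, -0.001], [0.002, 0.004, -1.0]]
wrist_force: [-0.7, -0.7, -1.8]
gripper_width: 0.589
gripper_force: 30.0
```

Emit:
{"op": "apply_moves", "data": {"plan": [{"grip": 0.4, "offset": [0, 0, 0.2], "spin": 0}, {"grip": 0.4, "offset": [0, 0, 0.4], "spin": 0}, {"grip": 0.4, "offset": [0, 0, 0.5], "spin": 0}, {"grip": 0.4, "offset": [0, 0, 0.5], "spin": 0}, {"grip": 0.4, "offset": [0, 0, 0.5], "spin": 0}]}}

```text
time_s: 32.2
tcp_pos: [0.5626, 0.0338, 0.069]
ee_rot: [[-0.092, -0.996, 0.001], [-0.996, 0.092, 0.0], [-0.0, -0.001, -1.0]]
wrist_force: [-0.3, 0.0, -2.3]
gripper_width: 0.588
gripper_force: 30.0
```

```bash
python3 go.py 175 562 35 68
```

```text
t 32.2 tcp [562.6  33.8  69. ] yaw 174.7 w 51.2 j6 -25
off cm [-0.12  0.07  0.1 ] spin -0.005
```

Emit:
{"op": "apply_moves", "data": {"plan": [{"grip": 0.4, "offset": [-0.1, 0, 0], "spin": 0}, {"grip": 0.4, "offset": [-0.1, 0, 0.2], "spin": 0}, {"grip": 0.4, "offset": [-0.1, 0, 0.2], "spin": 0}, {"grip": 0.4, "offset": [-0.1, 0, 0.2], "spin": 0}]}}

```text
time_s: 32.6
tcp_pos: [0.5629, 0.0348, 0.068]
ee_rot: [[-0.092, -0.996, 0.001], [-0.996, 0.092, -0.0], [-0.0, -0.001, -1.0]]
wrist_force: [-3.0, 0.5, 5.9]
gripper_width: 0.588
gripper_force: 30.0
```

Emit:
{"op": "apply_moves", "data": {"plan": [{"grip": 0.7, "offset": [0, 0, 0], "spin": 0}, {"grip": 0.8, "offset": [0, 0, 0], "spin": 0}, {"grip": 0.9, "offset": [0, 0, 0], "spin": 0}, {"grip": 1, "offset": [0, 0, 0], "spin": 0}, {"grip": 1, "offset": [0, 0, -1], "spin": 0}]}}

```text
time_s: 33.1
tcp_pos: [0.5614, 0.0343, 0.0754]
ee_rot: [[-0.093, -0.996, -0.003], [-0.996, 0.093, -0.001], [0.001, 0.003, -1.0]]
wrist_force: [-0.4, 0.0, -0.2]
gripper_width: 0.944
gripper_force: 0.0
```

Emit:
{"op": "apply_moves", "data": {"plan": [{"grip": 1, "offset": [0, 0, -4], "spin": 0}, {"grip": 1, "offset": [0, 0, -8], "spin": 0}, {"grip": 1, "offset": [0, 0, -12], "spin": 0}, {"grip": 1, "offset": [0, 0, -12], "spin": 0}, {"grip": 1, "offset": [0, 0, -12], "spin": 0}]}}

```text
time_s: 33.6
tcp_pos: [0.5629, 0.0348, 0.1982]
ee_rot: [[-0.093, -0.996, 0.003], [-0.996, 0.093, 0.001], [-0.002, -0.003, -1.0]]
wrist_force: [0.7, -0.1, -0.3]
gripper_width: 0.998
gripper_force: 0.0
```

```bash
python3 wr.py; python3 go.py 175 367 -341 200
```

```text
tin 0
cap 1503 [563.  35.] [27. 27.] 9.7
holder 53 [663.  31.] [79.  3.] 84.1
t 33.65 tcp [562.1  34.6 196.7] yaw 174.7 w 86.7 j6 -25
off cm [39.21 15.95 -0.35] spin -0.005
```

Emit:
{"op": "apply_moves", "data": {"plan": [{"grip": 1, "offset": [4.3, 1.75, 0], "spin": 0}, {"grip": 1, "offset": [8.6, 3.5, 0], "spin": 0}, {"grip": 1, "offset": [12.9, 5.2, 0], "spin": 0}, {"grip": 1, "offset": [17.2, 7, 0], "spin": 0}, {"grip": 1, "offset": [21.5, 8.7, 0], "spin": 0}]}}

```text
time_s: 34.15
tcp_pos: [0.4539, -0.1727, 0.1952]
ee_rot: [[-0.092, -0.996, -0.003], [-0.996, 0.092, 0.0], [0.0, 0.003, -1.0]]
wrist_force: [0.4, -0.7, -0.2]
gripper_width: 0.999
gripper_force: 0.0
```

Emit:
{"op": "apply_moves", "data": {"plan": [{"grip": 1, "offset": [4.3, 1.75, 0], "spin": 0}, {"grip": 1, "offset": [8.6, 3.5, 0], "spin": 0}, {"grip": 1, "offset": [12.9, 5.2, 0], "spin": 0}, {"grip": 1, "offset": [17.2, 7, 0], "spin": 0}, {"grip": 1, "offset": [17.7, 7.2, 0], "spin": 0}]}}

```text
time_s: 34.65
tcp_pos: [0.3648, -0.3437, 0.1949]
ee_rot: [[-0.098, -0.995, -0.004], [-0.995, 0.098, 0.001], [-0.001, 0.004, -1.0]]
wrist_force: [-0.3, 0.0, 0.4]
gripper_width: 1.002
gripper_force: 0.0
```

Emit:
{"op": "apply_moves", "data": {"plan": [{"grip": 1, "offset": [0, 0, 0], "spin": 0}, {"grip": 1, "offset": [0, 0, 0], "spin": 0}]}}

```text
time_s: 34.85
tcp_pos: [0.3678, -0.3403, 0.1957]
ee_rot: [[-0.092, -0.996, -0.002], [-0.996, 0.092, 0.001], [-0.001, 0.002, -1.0]]
wrist_force: [0.3, 1.2, 0.1]
gripper_width: 0.997
gripper_force: 0.0
```

```bash
python3 go.py 175 367 -341 40
```

```text
t 34.85 tcp [ 367.8 -340.3  195.7] yaw 174.7 w 86.7 j6 19
off cm [ 0.09  0.05 15.57] spin -0.005
```

Emit:
{"op": "apply_moves", "data": {"plan": [{"grip": 1, "offset": [0.1, 0, 4.5], "spin": 0}, {"grip": 1, "offset": [0.1, 0, 9], "spin": 0}, {"grip": 1, "offset": [0.1, 0, 13], "spin": 0}, {"grip": 1, "offset": [0.1, 0, 15.2], "spin": 0}, {"grip": 1, "offset": [0.1, 0, 15.2], "spin": 0}]}}

```text
time_s: 35.35
tcp_pos: [0.3662, -0.3394, 0.0413]
ee_rot: [[-0.09, -0.996, -0.007], [-0.996, 0.09, 0.004], [-0.003, 0.008, -1.0]]
wrist_force: [-0.3, -0.1, 0.7]
gripper_width: 1.004
gripper_force: 0.0
```

Emit:
{"op": "apply_moves", "data": {"plan": [{"grip": 0.75, "offset": [0, 0, 0], "spin": 0}, {"grip": 0.7, "offset": [0, 0, 0], "spin": 0}, {"grip": 0.6, "offset": [0, 0, 0], "spin": 0}, {"grip": 0.5, "offset": [0, 0, 0], "spin": 0}, {"grip": 0.4, "offset": [0, 0, 0], "spin": 0}]}}

```text
time_s: 35.85
tcp_pos: [0.368, -0.3421, 0.0453]
ee_rot: [[-0.092, -0.996, 0.001], [-0.996, 0.092, -0.001], [0.0, -0.001, -1.0]]
wrist_force: [-2.0, -0.3, 0.7]
gripper_width: 0.632
gripper_force: 0.7
```

Emit:
{"op": "apply_moves", "data": {"plan": [{"grip": 0.4, "offset": [0, 0, 0], "spin": 0}, {"grip": 0.4, "offset": [0, 0, 0], "spin": 0}]}}

```text
time_s: 36.05
tcp_pos: [0.3675, -0.3421, 0.0451]
ee_rot: [[-0.092, -0.996, -0.0], [-0.996, 0.092, -0.0], [0.0, 0.0, -1.0]]
wrist_force: [-1.3, 1.2, 5.1]
gripper_width: 0.596
gripper_force: 29.8
```

```bash
python3 go.py 175 569 119 190
```

```text
t 36.05 tcp [ 367.5 -342.1   45.1] yaw 174.7 w 51.9 j6 19
off cm [-47.77 -15.8  -14.51] spin -0.005
```

Emit:
{"op": "apply_moves", "data": {"plan": [{"grip": 0.4, "offset": [0, 0, -3], "spin": 0}, {"grip": 0.4, "offset": [0, 0, -7], "spin": 0}, {"grip": 0.4, "offset": [0, 0, -11], "spin": 0}, {"grip": 0.4, "offset": [0, 0, -14.5], "spin": 0}, {"grip": 0.4, "offset": [-3, -1, -14.5], "spin": 0}]}}

```text
time_s: 36.55
tcp_pos: [0.3833, -0.3161, 0.1946]
ee_rot: [[-0.096, -0.995, 0.01], [-0.995, 0.095, -0.006], [0.005, -0.011, -1.0]]
wrist_force: [0.9, 0.6, -0.8]
gripper_width: 0.594
gripper_force: 29.8
```

Emit:
{"op": "apply_moves", "data": {"plan": [{"grip": 0.4, "offset": [-4.3, -1.4, 0], "spin": 0}, {"grip": 0.4, "offset": [-8.6, -2.8, 0], "spin": 0}, {"grip": 0.4, "offset": [-12.9, -4.2, 0], "spin": 0}, {"grip": 0.4, "offset": [-17.2, -5.6, 0], "spin": 0}, {"grip": 0.4, "offset": [-21.5, -7, 0], "spin": 0}]}}

```text
time_s: 37.05
tcp_pos: [0.4704, -0.1035, 0.1891]
ee_rot: [[-0.093, -0.996, 0.0], [-0.996, 0.093, 0.001], [-0.001, -0.0, -1.0]]
wrist_force: [0.3, -0.7, -1.4]
gripper_width: 0.595
gripper_force: 29.8
```

Emit:
{"op": "apply_moves", "data": {"plan": [{"grip": 0.4, "offset": [-4.3, -1.4, 0], "spin": 0}, {"grip": 0.4, "offset": [-8.6, -2.8, 0], "spin": 0}, {"grip": 0.4, "offset": [-12.9, -4.2, 0], "spin": 0}, {"grip": 0.4, "offset": [-17.2, -5.6, 0], "spin": 0}, {"grip": 0.4, "offset": [-21.5, -7, 0], "spin": 0}]}}

```text
time_s: 37.55
tcp_pos: [0.5599, 0.1041, 0.1889]
ee_rot: [[-0.092, -0.996, -0.001], [-0.996, 0.092, 0.0], [-0.0, 0.001, -1.0]]
wrist_force: [0.4, 0.2, -1.5]
gripper_width: 0.597
gripper_force: 29.8
```

Emit:
{"op": "apply_moves", "data": {"plan": [{"grip": 0.4, "offset": [-1.7, -0.8, 0], "spin": 0}, {"grip": 0.4, "offset": [-1.7, -0.8, 0], "spin": 0}, {"grip": 0.4, "offset": [-1.7, -0.8, 0], "spin": 0}]}}

```text
time_s: 37.85
tcp_pos: [0.5687, 0.1185, 0.1885]
ee_rot: [[-0.092, -0.996, -0.002], [-0.996, 0.092, -0.0], [0.001, 0.002, -1.0]]
wrist_force: [-0.8, -0.4, -0.8]
gripper_width: 0.595
gripper_force: 29.8
```

```bash
python3 go.py 175 569 119 57
```

```text
t 37.85 tcp [568.7 118.5 188.5] yaw 174.7 w 51.7 j6 -33
off cm [-0.06 -0.05 13.15] spin -0.005
```

Emit:
{"op": "apply_moves", "data": {"plan": [{"grip": 0.4, "offset": [0, -0.1, 4], "spin": 0}, {"grip": 0.4, "offset": [0, -0.1, 8], "spin": 0}, {"grip": 0.4, "offset": [0, -0.1, 11.5], "spin": 0}, {"grip": 0.4, "offset": [0, -0.1, 12.7], "spin": 0}, {"grip": 0.4, "offset": [0, -0.1, 12.7], "spin": 0}]}}

```text
time_s: 38.35
tcp_pos: [0.569, 0.1168, 0.0611]
ee_rot: [[-0.093, -0.996, -0.004], [-0.996, 0.093, -0.002], [0.002, 0.003, -1.0]]
wrist_force: [0.6, 0.3, -1.0]
gripper_width: 0.597
gripper_force: 29.8
```

Emit:
{"op": "apply_moves", "data": {"plan": [{"grip": 0.4, "offset": [0, 0, 0.2], "spin": 0}, {"grip": 0.4, "offset": [0, 0, 0.4], "spin": 0}, {"grip": 0.4, "offset": [0, 0, 0.5], "spin": 0}, {"grip": 0.4, "offset": [0, 0, 0.5], "spin": 0}, {"grip": 0.4, "offset": [0, 0, 0.5], "spin": 0}]}}

```text
time_s: 38.85
tcp_pos: [0.5705, 0.1184, 0.0581]
ee_rot: [[-0.092, -0.996, 0.001], [-0.996, 0.092, 0.0], [-0.001, -0.001, -1.0]]
wrist_force: [-0.2, -0.9, -1.1]
gripper_width: 0.601
gripper_force: 29.8
```

```bash
python3 go.py 175 569 119 57
```

```text
t 38.85 tcp [570.5 118.4  58.1] yaw 174.7 w 52.3 j6 -33
off cm [-0.04  0.15  0.11] spin -0.005
```

Emit:
{"op": "apply_moves", "data": {"plan": [{"grip": 0.4, "offset": [0, 0.1, 0.1], "spin": 0}, {"grip": 0.4, "offset": [0, 0.1, 0.2], "spin": 0}, {"grip": 0.4, "offset": [0, 0.1, 0.2], "spin": 0}, {"grip": 0.4, "offset": [0, 0.1, 0.2], "spin": 0}]}}

```text
time_s: 39.25
tcp_pos: [0.5697, 0.1185, 0.0571]
ee_rot: [[-0.092, -0.996, 0.002], [-0.996, 0.092, 0.0], [-0.0, -0.002, -1.0]]
wrist_force: [-2.3, 0.1, 6.6]
gripper_width: 0.598
gripper_force: 29.8
```

Emit:
{"op": "apply_moves", "data": {"plan": [{"grip": 0.7, "offset": [0, 0, 0], "spin": 0}, {"grip": 0.8, "offset": [0, 0, 0], "spin": 0}, {"grip": 0.9, "offset": [0, 0, 0], "spin": 0}, {"grip": 1, "offset": [0, 0, 0], "spin": 0}, {"grip": 1, "offset": [0, 0, -1], "spin": 0}]}}

```text
time_s: 39.75
tcp_pos: [0.5682, 0.1179, 0.0644]
ee_rot: [[-0.093, -0.996, -0.003], [-0.996, 0.093, -0.001], [0.002, 0.003, -1.0]]
wrist_force: [-0.8, 0.1, -0.8]
gripper_width: 0.952
gripper_force: 0.0
```

Emit:
{"op": "apply_moves", "data": {"plan": [{"grip": 1, "offset": [0, 0, -4], "spin": 0}, {"grip": 1, "offset": [0, 0, -8], "spin": 0}, {"grip": 1, "offset": [0, 0, -12.5], "spin": 0}, {"grip": 1, "offset": [0, 0, -13], "spin": 0}, {"grip": 1, "offset": [0, 0, -13], "spin": 0}]}}

```text
time_s: 40.25
tcp_pos: [0.5701, 0.1188, 0.1981]
ee_rot: [[-0.092, -0.996, 0.005], [-0.996, 0.092, 0.002], [-0.003, -0.004, -1.0]]
wrist_force: [0.5, -0.7, -0.6]
gripper_width: 0.994
gripper_force: 0.0
```

```bash
python3 wr.py; python3 go.py 175 567 -342 200
```

```text
tin 5476 [569. 120.] [51. 50.] 85.0
cap 1850 [563.  35.] [27. 27.] 89.4
holder 54 [663.  33.] [83.  4.] 85.7
t 40.3 tcp [569.  118.4 196. ] yaw 174.7 w 87.0 j6 -33
off cm [45.86 -4.07 -0.44] spin -0.006
```

Emit:
{"op": "apply_moves", "data": {"plan": [{"grip": 1, "offset": [4.6, -0.4, 0], "spin": 0}, {"grip": 1, "offset": [9.2, -0.8, 0], "spin": 0}, {"grip": 1, "offset": [13.8, -1.2, 0], "spin": 0}, {"grip": 1, "offset": [18.4, -1.6, 0], "spin": 0}, {"grip": 1, "offset": [23, -2, 0], "spin": 0}]}}

```text
time_s: 40.8
tcp_pos: [0.5665, -0.1142, 0.1935]
ee_rot: [[-0.092, -0.996, -0.004], [-0.996, 0.092, 0.0], [0.0, 0.004, -1.0]]
wrist_force: [0.2, -0.7, 0.4]
gripper_width: 1.0
gripper_force: 0.0
```

Emit:
{"op": "apply_moves", "data": {"plan": [{"grip": 1, "offset": [4.6, -0.4, 0], "spin": 0}, {"grip": 1, "offset": [9.2, -0.8, 0], "spin": 0}, {"grip": 1, "offset": [13.8, -1.2, 0], "spin": 0}, {"grip": 1, "offset": [18.4, -1.6, 0], "spin": 0}, {"grip": 1, "offset": [22.8, -2, 0], "spin": 0}]}}

```text
time_s: 41.3
tcp_pos: [0.5655, -0.343, 0.1931]
ee_rot: [[-0.093, -0.996, -0.004], [-0.996, 0.093, 0.002], [-0.001, 0.004, -1.0]]
wrist_force: [-0.0, 0.2, -0.0]
gripper_width: 0.999
gripper_force: 0.0
```

Emit:
{"op": "apply_moves", "data": {"plan": [{"grip": 1, "offset": [0, 0, 0], "spin": 0}, {"grip": 1, "offset": [0, 0, 0], "spin": 0}, {"grip": 1, "offset": [0, 0, 0], "spin": 0}]}}

```text
time_s: 41.6
tcp_pos: [0.5663, -0.3403, 0.1942]
ee_rot: [[-0.092, -0.996, -0.002], [-0.996, 0.092, 0.001], [-0.001, 0.002, -1.0]]
wrist_force: [0.2, 0.3, -0.1]
gripper_width: 1.001
gripper_force: 0.0
```

```bash
python3 go.py 175 567 -342 43
```

```text
t 41.6 tcp [ 566.3 -340.3  194.2] yaw 174.7 w 87.1 j6 12
off cm [ 0.17 -0.12 15.12] spin -0.005
```

Emit:
{"op": "apply_moves", "data": {"plan": [{"grip": 1, "offset": [0.2, -0.1, 4.5], "spin": 0}, {"grip": 1, "offset": [0.2, -0.1, 9], "spin": 0}, {"grip": 1, "offset": [0.2, -0.1, 13.5], "spin": 0}, {"grip": 1, "offset": [0.2, -0.1, 16], "spin": 0}, {"grip": 1, "offset": [0.2, -0.1, 16], "spin": 0}]}}

```text
time_s: 42.1
tcp_pos: [0.5646, -0.3404, 0.0309]
ee_rot: [[-0.091, -0.996, -0.009], [-0.996, 0.091, 0.004], [-0.003, 0.01, -1.0]]
wrist_force: [-0.4, 0.0, -0.1]
gripper_width: 1.0
gripper_force: 0.0
```

Emit:
{"op": "apply_moves", "data": {"plan": [{"grip": 0.75, "offset": [0, 0, 0], "spin": 0}, {"grip": 0.7, "offset": [0, 0, 0], "spin": 0}, {"grip": 0.6, "offset": [0, 0, 0], "spin": 0}, {"grip": 0.5, "offset": [0, 0, 0], "spin": 0}, {"grip": 0.4, "offset": [0, 0, 0], "spin": 0}]}}

```text
time_s: 42.6
tcp_pos: [0.5674, -0.3436, 0.0367]
ee_rot: [[-0.092, -0.996, 0.0], [-0.996, 0.092, -0.0], [0.0, -0.0, -1.0]]
wrist_force: [-1.6, -0.2, 4.7]
gripper_width: 0.637
gripper_force: 30.0
```

Emit:
{"op": "apply_moves", "data": {"plan": [{"grip": 0.4, "offset": [0, 0, 0], "spin": 0}, {"grip": 0.4, "offset": [0, 0, 0], "spin": 0}]}}

```text
time_s: 42.8
tcp_pos: [0.5674, -0.3436, 0.0366]
ee_rot: [[-0.092, -0.996, -0.0], [-0.996, 0.092, -0.0], [0.0, 0.0, -1.0]]
wrist_force: [-2.5, 0.8, 5.4]
gripper_width: 0.645
gripper_force: 30.0
```

```bash
python3 go.py 175 554 -44 170
```

```text
t 42.8 tcp [ 567.4 -343.6   36.6] yaw 174.7 w 56.1 j6 12
off cm [-29.71   4.1  -13.34] spin -0.005
```

Emit:
{"op": "apply_moves", "data": {"plan": [{"grip": 0.4, "offset": [0, 0, -3], "spin": 0}, {"grip": 0.4, "offset": [0, 0, -7], "spin": 0}, {"grip": 0.4, "offset": [0, 0, -11], "spin": 0}, {"grip": 0.4, "offset": [0, 0, -13.3], "spin": 0}, {"grip": 0.4, "offset": [-3, 0.4, -13.3], "spin": 0}]}}

```text
time_s: 43.3
tcp_pos: [0.5688, -0.3164, 0.1726]
ee_rot: [[-0.096, -0.995, 0.009], [-0.995, 0.096, -0.004], [0.003, -0.009, -1.0]]
wrist_force: [0.5, 0.6, -2.8]
gripper_width: 0.645
gripper_force: 30.0
```

Emit:
{"op": "apply_moves", "data": {"plan": [{"grip": 0.4, "offset": [-4.3, 0.6, 0], "spin": 0}, {"grip": 0.4, "offset": [-8.6, 1.2, 0], "spin": 0}, {"grip": 0.4, "offset": [-12.9, 1.8, 0], "spin": 0}, {"grip": 0.4, "offset": [-17.2, 2.4, 0], "spin": 0}, {"grip": 0.4, "offset": [-21.5, 3, 0], "spin": 0}]}}

```text
time_s: 43.8
tcp_pos: [0.5558, -0.0946, 0.1679]
ee_rot: [[-0.093, -0.996, -0.0], [-0.996, 0.093, 0.001], [-0.001, 0.0, -1.0]]
wrist_force: [0.9, 0.1, -2.2]
gripper_width: 0.642
gripper_force: 30.0
```

Emit:
{"op": "apply_moves", "data": {"plan": [{"grip": 0.4, "offset": [-4, 0.5, 0], "spin": 0}, {"grip": 0.4, "offset": [-5.2, 0.7, 0], "spin": 0}, {"grip": 0.4, "offset": [-5.2, 0.7, 0], "spin": 0}, {"grip": 0.4, "offset": [-5.2, 0.7, 0], "spin": 0}]}}

```text
time_s: 44.2
tcp_pos: [0.5541, -0.0443, 0.1682]
ee_rot: [[-0.092, -0.996, -0.001], [-0.996, 0.092, -0.0], [0.0, 0.001, -1.0]]
wrist_force: [0.3, -1.3, -1.8]
gripper_width: 0.642
gripper_force: 30.0
```

```bash
python3 go.py 175 554 -44.5 49
```

```text
t 44.2 tcp [554.1 -44.3 168.2] yaw 174.7 w 55.8 j6 -17
off cm [ 0.02 -0.   11.92] spin -0.005
```

Emit:
{"op": "apply_moves", "data": {"plan": [{"grip": 0.4, "offset": [0, 0, 4], "spin": 0}, {"grip": 0.4, "offset": [0, 0, 8], "spin": 0}, {"grip": 0.4, "offset": [0, 0, 10.5], "spin": 0}, {"grip": 0.4, "offset": [0, 0, 11.5], "spin": 0}, {"grip": 0.4, "offset": [0, 0, 11.5], "spin": 0}]}}

```text
time_s: 44.7
tcp_pos: [0.5535, -0.0453, 0.0522]
ee_rot: [[-0.094, -0.996, -0.003], [-0.996, 0.094, -0.001], [0.001, 0.003, -1.0]]
wrist_force: [-0.8, -0.2, -2.0]
gripper_width: 0.644
gripper_force: 30.0
```

Emit:
{"op": "apply_moves", "data": {"plan": [{"grip": 0.4, "offset": [0, 0, 0.2], "spin": 0}, {"grip": 0.4, "offset": [0, 0, 0.4], "spin": 0}, {"grip": 0.4, "offset": [0, 0, 0.5], "spin": 0}, {"grip": 0.4, "offset": [0, 0, 0.5], "spin": 0}, {"grip": 0.4, "offset": [0, 0, 0.5], "spin": 0}]}}

```text
time_s: 45.2
tcp_pos: [0.5545, -0.0438, 0.0491]
ee_rot: [[-0.092, -0.996, 0.001], [-0.996, 0.092, 0.0], [-0.0, -0.001, -1.0]]
wrist_force: [0.1, 0.2, -1.5]
gripper_width: 0.643
gripper_force: 30.0
```

```bash
python3 go.py 175 554 -44.5 48.6
```

```text
t 45.2 tcp [554.5 -43.8  49.1] yaw 174.7 w 55.9 j6 -17
off cm [0.07 0.04 0.05] spin -0.005
```

Emit:
{"op": "apply_moves", "data": {"plan": [{"grip": 0.4, "offset": [0, 0, 0.1], "spin": 0}, {"grip": 0.4, "offset": [0, 0, 0.2], "spin": 0}, {"grip": 0.4, "offset": [0, 0, 0.2], "spin": 0}, {"grip": 0.4, "offset": [0, 0, 0.2], "spin": 0}]}}

```text
time_s: 45.6
tcp_pos: [0.5546, -0.0439, 0.0486]
ee_rot: [[-0.091, -0.996, 0.001], [-0.996, 0.091, -0.0], [0.0, -0.001, -1.0]]
wrist_force: [-4.4, 1.6, 8.2]
gripper_width: 0.64
gripper_force: 30.0
```

Emit:
{"op": "apply_moves", "data": {"plan": [{"grip": 0.7, "offset": [0, 0, 0], "spin": 0}, {"grip": 0.8, "offset": [0, 0, 0], "spin": 0}, {"grip": 0.9, "offset": [0, 0, 0], "spin": 0}, {"grip": 1, "offset": [0, 0, 0], "spin": 0}, {"grip": 1, "offset": [0, 0, -1], "spin": 0}]}}

```text
time_s: 46.1
tcp_pos: [0.553, -0.0441, 0.0554]
ee_rot: [[-0.093, -0.996, -0.004], [-0.996, 0.093, -0.0], [0.001, 0.003, -1.0]]
wrist_force: [-0.9, -0.6, -0.4]
gripper_width: 0.959
gripper_force: 0.0
```

Emit:
{"op": "apply_moves", "data": {"plan": [{"grip": 1, "offset": [0, 0, -4], "spin": 0}, {"grip": 1, "offset": [0, 0, -8], "spin": 0}, {"grip": 1, "offset": [0, 0, -12.5], "spin": 0}, {"grip": 1, "offset": [0, 0, -15], "spin": 0}, {"grip": 1, "offset": [0, 0, -15], "spin": 0}]}}

```text
time_s: 46.6
tcp_pos: [0.5569, -0.0439, 0.2122]
ee_rot: [[-0.092, -0.996, 0.011], [-0.996, 0.092, 0.001], [-0.002, -0.011, -1.0]]
wrist_force: [0.5, 0.0, 0.7]
gripper_width: 1.002
gripper_force: 0.0
```

Emit:
{"op": "apply_moves", "data": {"plan": [{"grip": 1, "offset": [0, 0, 0], "spin": 0}, {"grip": 1, "offset": [0, 0, 0], "spin": 0}, {"grip": 1, "offset": [0, 0, 0], "spin": 0}, {"grip": 1, "offset": [0, 0, 0], "spin": 0}]}}

```text
time_s: 47.0
tcp_pos: [0.5537, -0.044, 0.2054]
ee_rot: [[-0.092, -0.996, -0.002], [-0.996, 0.092, -0.0], [0.001, 0.002, -1.0]]
wrist_force: [-0.3, -0.3, -0.7]
gripper_width: 1.004
gripper_force: 0.0
```

```bash
python3 - <<'E'
from station import r
from h import *
for n in ['wrist','scene']:
    c=r.capture(n);cv2.imwrite(f'pics/{n}9.png',c['img']);W=cloud(c);X,Y,Z=np.moveaxis(W,-1,0)
    for nm,lo,hi,zl,zh in [('jar',(.5,-.09),(.61,0),.108,.12),('cap',(.5,0),(.62,.08),.124,.136),('tin',(.5,.07),(.64,.18),.108,.12),('holder',(.42,.27),(.52,.37),.038,.052)]:
        m=(X>lo[0])&(X<hi[0])&(Y>lo[1])&(Y<hi[1])&(Z>zl)&(Z<zh);p=W[m][:,:2].astype(np.float32)*1000
        if len(p)>4:rc=cv2.minAreaRect(p);print(n,nm,len(p),np.round(rc[0]),np.round(rc[1]),round(rc[2],1))
E
```

```text
wrist jar 2045 [555. -42.] [58. 58.] 83.3
wrist cap 1150 [563.  36.] [27. 27.] 85.8
scene jar 310 [556. -40.] [59. 61.] 8.0
scene cap 134 [565.  36.] [26. 30.] 15.5
scene tin 462 [570. 120.] [55. 53.] 84.7
scene holder 178 [468. 322.] [47. 65.] 5.0
```

View pics/scene9.png

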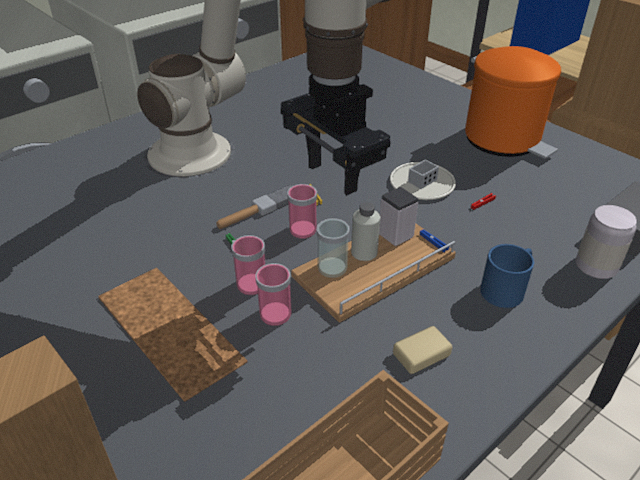

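The final view shows the jar (332,248), bottle (366,233) and tin (400,218) back in their row and the holder upright in the dish (425,176). Each is within about 4 mm of its target, so I hand in.

```bash
python3 -c "
from station import r
print(r.finish_job())"
```

```text
the job is handed in; nothing more can be done
None
```

The job is handed in: the last camera check put the holder upright in the middle of the dish and the jar, bottle and tin back on the board within about 4 mm of where they started, with nothing tipped, at about 47 s of the 144 s allowed; the hand-in returned no verdict.

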